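# Put a plug gauge away in its storage tube

## Robot

A 6-joint arm with a two-finger parallel gripper is mounted at the origin on a cart in front of the work surface, level with it; the furniture and walls round the work are solid. World frame = base frame: x ahead of the robot, y to its left, z up, the work surface at z = 0. Lengths are in m, angles in degrees, forces in N, time in s.
With the tool pointing down it reaches from about 0.4 to 0.825 m from the base axis. Payload 7 kg.
Tool frame: the origin (TCP) lies between the finger pads; the fingertips stand 22 mm ahead of it and the grasp point (between the pads) lies 3 mm ahead of it; z points along the fingers, y is the line along which they close (so a half turn about z gives the same grasp; the last joint's range is limited). The gripper opens to 88 mm and grips with 3 to 60 N. Pads are 19 mm wide; open, the fingers measure 130 mm over their backs; the gripper's body (78 mm by 193 mm) begins 47 mm behind the grasp point.
Start: joints at [-59.983, 20.546, 0.682, 0, -70.136, -16.507], TCP at [0.158, -0.656, 0.249] pointing down, gripper open.
Joint ranges: [-176.03, 176.03], [-82.01, 121.73], [-58.28, 71.71], [-173.87, 95.51], [-174.79, -0.11], [-173.66, 173.66]. Speed limits (degrees/s): [136.94, 136.94, 172.46, 180, 180, 180].

## Interface

Orientations are given as [roll, pitch, yaw] about the fixed x, y, z axes, in that order (R = Rz(yaw) Ry(pitch) Rx(roll)).
In Python, from plant import r, vision gives the robot as it stands.
- The arm moves only by the shell command python3 -m pendant 'ROWS' [FORCE]. ROWS is JSON, a list that holds one entry, the list of rows, each a list of 7 numbers: the shift along the tool's x, y, z scaled (see below), then the turn, a rotation vector about the tool's x, y, z scaled (see below), then the opening, from -1 (shut) to 1 (fully open). In form: [[[x, y, z, wx, wy, wz, fingers], ...]]. A call has exactly 8 rows; each row shifts and turns the commanded pose from where the row before left it, along the tool's axes as they then stand; what a row does not reach is not made up. The controller multiplies each number of a shift by 20 mm and each number of a turn by 4 degrees. A row lasts 1/10 s, in which the tool goes at most 50 mm and 8.59 degrees, less where a joint would pass 70% of its speed; a pose out of reach is approached as far as the arm can. A call with a number of a shift or a turn outside -1 to 1 is refused whole. A call with a gripper value outside its range is refused whole. The fingers move at their own pace and stop on an object; FORCE is the grip in N (left out, the last holds). Time passes only in rows, so rows that do not move let the fingers close, or fill a call up. It gives the time, the measured TCP pose, the force, the opening and the grip force at its end, in the units of the state.
- r.get_state(): the state, without advancing time (a new reading comes with each control period).
- vision.capture(name): name is "side" or "top" or "wrist"; returns a dict with "frame" (400x640x3 uint8, blue, green, red), "depth" (400x640 float32, m along the optical axis (not along the pixel's ray), 0 where there is no reading), "camera_matrix" (3x3 intrinsics, pixels), "extrinsics" (4x4, takes a point from world to camera coordinates); the wrist camera has in their place "hand_eye" (4x4, takes a point from camera to tool coordinates, whose origin is the TCP and whose axes are the flange's). Camera axes: x right, y up, looking along -z (the intrinsics and any distortion apply to the point x, -y, -z); pixel columns grow to the right and rows downward; lengths in m; the calibration is good to about 2 mm. A picture is of the moment at which its call begins: read the wrist's pose just before it.
- r.close_job(): hands the job in; it is judged then, once.
The state is a dict: "time_s": time; "joints": joint angles; "qd": joint speeds; "joint_torque": joint torques, N m; "tcp_pos": TCP position; "eef_rot": TCP orientation; "contact_force": force on the tool from outside, world axes, zero at the start; "moment": the same for the moment, N m; "gripper_width": finger opening in m; "gripper_force": force on a finger pad.
Only numpy, scipy, OpenCV 4.12 (cv2) and the standard library are available. Lean on these libraries where they do the work, as an engineer would, in place of code of your own. Each camera call takes 0.05 s, during which the arm holds its last target. There are 200 camera calls.

## Task

First pull the loose stopper out of the storage tube and set it fully down in the round pocket beside the tube. Then lay the plug gauge, handle end up, in the sloping V rest and let go of it, so that you can take it again by its handle, turn it upright and ease it gently, cylinder end first, into the tube until it stands fully home on the tube's floor. Leave the pulley, the bearing and the jar where they are, and do not drop or ram the gauge into the tube: keep hold of it until it is home.

Things in the scene. Friction and masses are not known exactly. Their poses are not given: they have to be found in the camera images.
- gauge: plug gauge, 130 mm long, 0.15 kg, lying on the bench. +x runs from tip to knob: steel cylinder 20 mm dia, 55 mm long, chamfered tip; octagonal aluminium handle 18 mm across flats, 63 mm long; octagonal steel knob 20 mm across flats, 12 mm long. Its axis is the line y=0, z=+10 mm of the body frame; origin 60 mm from the tip (on the bench at the start). Centre of mass about 48 mm from the tip
- gauge_tip (a point): centre of the gauge's tip face, on its axis (the end of the 20 mm cylinder)
- gauge_head (a point): centre of the knob's end face, on the gauge's axis, 130 mm from the tip
- stand: fixed storage stand: dark base plate 80 x 170 x 8 mm with an upright aluminium tube and a short aluminium pocket. Origin at the centre of the base's underside, z up; the tube stands at y=+45 mm, the pocket at y=-45 mm of its frame
- tube_floor (a point): centre of the tube's inner floor, 12 mm above the bench. Bore 22 mm diameter, 58 mm deep, flared to 25 mm over the top 5 mm; outside 32 mm, rim 35 mm. The gauge's tip face comes to rest on this floor, and 72 mm of the gauge stay outside
- pad: black rubber disc, 22 mm, that is the tube's inner floor, fixed in the stand; origin under it, its top 12 mm above the bench
- tube_mouth (a point): centre of the tube's rim plane, 70 mm above the bench
- pocket_mouth (a point): centre of the pocket's rim plane, 26 mm above the bench; bore 23 mm diameter, 15 mm deep, outside 33 mm
- stopper: loose black stopper, 30 g, at the start in the tube's mouth. From its origin (centre of its foot) up along +z: spigot 18 mm diameter, 12 mm long; flange 36 mm diameter, 4 mm thick, which rests on the rim; round knob 21 mm diameter, 22 mm high (from z=16 to 38 mm), to grip
- stopper_seat (a point): centre of the flange's underside, 12 mm above the stopper's foot
- rest: fixed sloping rest: dark base plate 120 x 70 x 8 mm with an aluminium 90-degree V trough, 62 mm long, 36 mm wide over its edges, that rises at 45 degrees towards the body's +x, with a stop plate across its low end. Origin on the bench under the base, z up
- rest_low (a point): where the gauge's tip centre is when the gauge lies in the V against the stop plate, 30 mm above the bench
- rest_high (a point): where the gauge's head centre then is, 130 mm from rest_low up the slope (122 mm above the bench); the gauge's upper 68 mm stand free of the trough
- pulley: bystander: white pulley, 60 mm diameter, 36 mm high, origin under its centre
- bearing: bystander: ball bearing, 35 mm diameter, 11 mm high, lying flat, origin under its centre
- grease_jar: bystander: white jar with black lid, 56 mm diameter, 55 mm high, origin under its centre

How it is judged:
By the outcome, as a careful person would: the job done as asked, in the order asked, and still so for the second after the job is handed in, with the robot touching nothing.
It also fails if it takes over 72 s, if anything falls off the work surface, if the arm or the gripper's body presses on something with over 40 N, if the wrist force passes 120 N, or if a joint passes its speed limit or range.

## Working session

There is one attempt and no reset: what is moved stays moved. The work goes in short steps, Python scripts to look and compute and a shell command to move; the robot and the scene stay as the last step left them, time stands still between calls to the robot, and variables do not carry over. Pictures are saved under pics/ and viewed, at most 10 in all, crops included, and the job is handed in when it is done.

```bash
ls; mkdir -p pics
python3 - <<'E'
from plant import r, vision
import cv2,numpy as np
print(r.get_state())
for n in ("top","side"):
    c=vision.capture(n); np.savez(f"{n}.npz",**{k:v for k,v in c.items()})
    cv2.imwrite(f"pics/{n}1.png",c["frame"]); print(n,list(c.keys()),c["camera_matrix"],c["extrinsics"])
E
```

```text
pics
{'time_s': 0.0, 'joints': array([-5.99828783e+01,  2.05899843e+01,  6.31467550e-01, -2.02971665e-02,
       -7.01376733e+01, -1.65067037e+01]), 'qd': array([-0.08803309,  0.02181732,  0.08743793,  0.00200887, -0.01507728,
        0.06573071]), 'joint_torque': array([-6.14140981e-05, -5.82718313e+01,  2.93056995e+01,  6.99693963e+00,
        6.89837529e-03, -1.31207166e-04]), 'tcp_pos': array([ 0.15754745, -0.65585638,  0.24762098]), 'eef_rot': array([ 1.79902353e+02, -9.03870942e-03, -1.66496486e+02]), 'contact_force': array([ 0.01032564, -0.08970693, -0.40649631]), 'moment': array([-0.01464157,  0.04590591, -0.00879801]), 'gripper_force': 0.0, 'gripper_width': 0.08763841125419355}
top ['frame', 'depth', 'camera_matrix', 'extrinsics'] [[394.10972751   0.         318.87284882]
 [  0.         394.10972751 198.59122745]
 [  0.           0.           1.        ]] [[-0.01079763 -0.99990367 -0.00872084  0.03088193]
 [ 0.98394183 -0.01217836  0.1780735  -0.55741672]
 [-0.17816255 -0.00665803  0.98397855 -1.35525475]
 [ 0.          0.          0.          1.        ]]
side ['frame', 'depth', 'camera_matrix', 'extrinsics'] [[397.21554615   0.         323.86715379]
 [  0.         397.21554615 201.1117    ]
 [  0.           0.           1.        ]] [[-0.9262233  -0.37687184 -0.00883266  0.49941066]
 [ 0.23592807 -0.59778738  0.76615154 -0.2021593 ]
 [-0.29402099  0.70754354  0.64259925 -1.37121631]
 [ 0.          0.          0.          1.        ]]
```

View pics/top1.png

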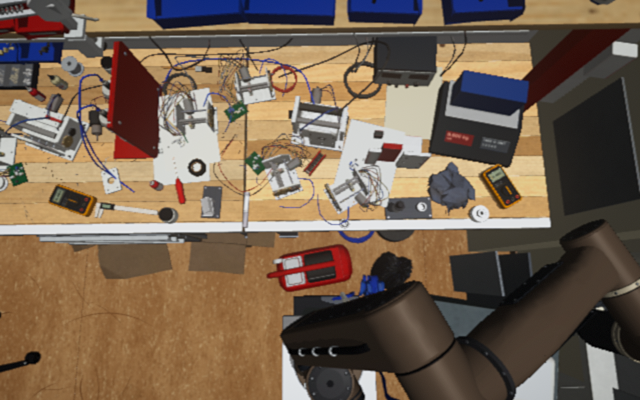

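View pics/side1.png

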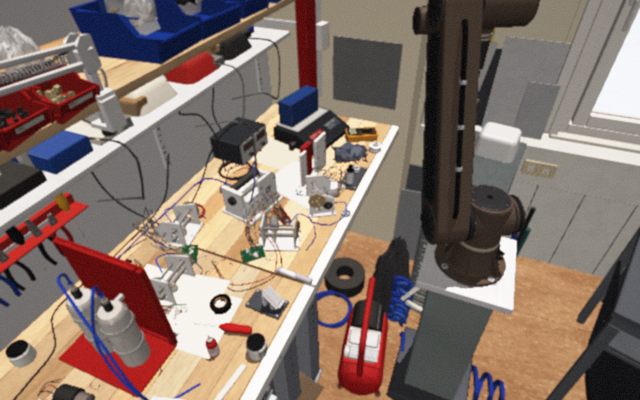

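The top view shows the bench cluttered: bearing near (196,168), jar near (168,214), a rest-like block near (211,200), a dark plate near (408,207), white pulley near (480,213). The side view shows the jar at (256,345) and a light bar at (232,380). I'll enlarge it.

```bash
python3 - <<'E'
import cv2,numpy as np
f=np.load("top.npz")["frame"]
a=cv2.resize(f[150:235,90:250],None,fx=5,fy=5,interpolation=cv2.INTER_CUBIC)[:,:800]
b=cv2.resize(f[180:230,340:500],None,fx=5,fy=5,interpolation=cv2.INTER_CUBIC)
a=a[:350]if 0 else a
cv2.imwrite("pics/tc.png",np.vstack([cv2.resize(a,(800,340)),b]))
E
cat > h.py <<'E'
import numpy as np
def load(n): return dict(np.load(f"{n}.npz"))
def P(c,u,v,z=None,d=None):
    "pixel -> world; on plane z or at depth d (default: depth image)"
    K=c["camera_matrix"];E=c["extrinsics"];R=E[:3,:3];t=E[:3,3]
    ray=np.array([(u-K[0,2])/K[0,0],-(v-K[1,2])/K[1,1],-1])
    o=-R.T@t; w=R.T@ray
    s=(z-o[2])/w[2] if z is not None else (d or float(c["depth"][int(round(v)),int(round(u))]))
    return o+s*w
def Q(c,p):
    K=c["camera_matrix"];E=c["extrinsics"];x=E[:3,:3]@p+E[:3,3]
    return K[0,0]*x[0]/-x[2]+K[0,2], K[1,1]*-x[1]/-x[2]+K[1,2]
E
python3 - <<'E'
import sys;sys.path.insert(0,'.')
from h import *
c=load("top")
for u,v in [(196,168),(168,214),(211,200),(408,207),(480,213),(120,208),(158,212),(150,209),(230,220),(395,205),(420,206)]: print(u,v,P(c,u,v).round(3),P(c,u,v,0).round(3))
E
```

```text
196 168 [ 0.69   0.486 -0.001] [0.689 0.485 0.   ]
168 214 [0.509 0.561 0.051] [0.516 0.581 0.   ]
211 200 [0.553 0.403 0.075] [0.566 0.424 0.   ]
408 207 [ 0.53 -0.3   0.01] [ 0.531 -0.302  0.   ]
480 213 [ 0.505 -0.56   0.009] [ 0.506 -0.564  0.   ]
120 208 [0.54  0.759 0.003] [0.541 0.76  0.   ]
158 212 [0.516 0.595 0.055] [0.524 0.618 0.   ]
150 209 [ 0.536  0.65  -0.002] [0.535 0.649 0.   ]
230 220 [ 0.493  0.354 -0.011] [0.491 0.351 0.   ]
395 205 [ 0.528 -0.241  0.073] [ 0.539 -0.255  0.   ]
420 206 [ 0.532 -0.342  0.019] [ 0.535 -0.347  0.   ]
```

View pics/tc.png

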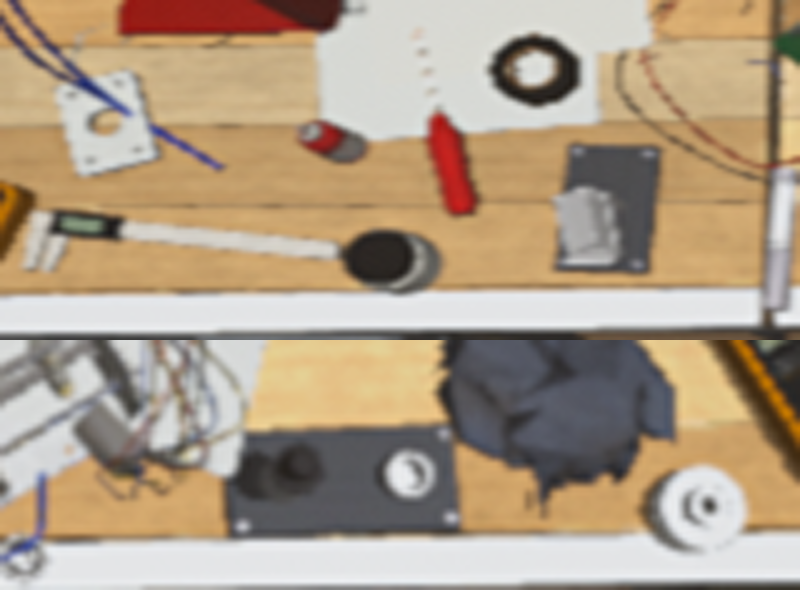

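The crop (5x across, 4x down in the upper part) shows the rest with its trough at about (590,225), which is px (208,205). The gauge lies at about (780,240), which is px (246,210). In the lower part the stopper knob is at about (300,465), which is px (400,205), and the pocket at about (408,473), which is px (421.6,206.6).

Run:
```python
import sys;sys.path.insert(0,'.')
from h import *
c=load("top")
print("knob",P(c,400,204.5,.096),"pocket",P(c,421.6,206.6,.026))
for n,(u,v) in dict(a=(385.6,198),b=(431,197.6),c=(432,218),d=(385.6,219.4)).items(): print("stand",n,P(c,u,v,.008).round(3))
for n,(u,v) in dict(a=(204.4,186.2),b=(222,188),c=(219.6,217.5),d=(201,217)).items(): print("rest",n,P(c,u,v,.008).round(3))
for u,v in [(247,192),(244,227)]: print("gauge",P(c,u,v,.01).round(3))
# height maps
D=c["depth"];H=np.array([[P(c,u,v)[2]*1000 if D[v,u]>0 else -99 for u in range(640)] for v in range(400)])
np.set_printoptions(linewidth=250)
print("rest");print(H[184:220:2,198:226:2].round().astype(int))
print("gauge");print(H[184:232:3,238:254].round().astype(int))
print("stand");print(H[172:222:3,376:492:4].round().astype(int))
from plant import vision
w=vision.capture("wrist");print(w["hand_eye"],w["camera_matrix"])
```

```text
knob [ 0.52538306 -0.25410571  0.096     ] pocket [ 0.52817355 -0.34559639  0.026     ]
stand a [ 0.565 -0.22   0.008]
stand b [ 0.564 -0.387  0.008]
stand c [ 0.489 -0.386  0.008]
stand d [ 0.486 -0.217  0.008]
rest a [0.617 0.448 0.008]
rest b [0.61  0.383 0.008]
rest c [0.5   0.388 0.008]
rest d [0.502 0.456 0.008]
gauge [0.593 0.289 0.01 ]
gauge [0.464 0.297 0.01 ]
rest
[[ -2   4  -2  -2  -3  -6  -2  -4  -2  -3  -7  -3   0   2]
 [  2  -6  -4   5   8   5   8  13   9   9   9   4  -8  -3]
 [  1  -6  -3  15  10   9 -99   9  14  13   4  11  -1  -1]
 [ -3   2   2   7   9   8  11  12   8   5   4   7  -3   2]
 [  0  -5   0   4   8   7  11   6  11   9  14   8   1   4]
 [  0  -2   1   7   5   7   9   5  10   7   7  10  -3  -2]
 [ -5   0   2   6   9  12  10   3   5   7  11  11  -1  -4]
 [ -6   0  69  67  61  70  53   8   7   9   5   4  -2   2]
 [  3  72  69  58  59  64  76  35   9   7   5   8  -4  -2]
 [ -3   0  61  60  48  49  69  12   3   3   8   5  -4  -6]
 [  0   5  59  52  49  41  54   8  10  12   2   4   0   1]
 [ -6  -3  48  47  39  27  49  56   6   7   2   5   0   1]
 [  5   6  49  
[... 3400 characters left out ...]
   4  -3  -2   2  -4  19   2  -1  -4  -9   7  25  28  36  29  22]
 [  1  -4  -6  20  12   9   4   7  10   7  10   9   3   6  -4  -7   1   0   2  -1   2   0  -1  -2   5  25  28  26   1]
 [ -2  -4  -2   3   2   1  -1   0   1   4  -1  -3  -5  -2   1  -2   2  -2   4  -1  -3  -3  -3   1   2  19  25  26   1]]
[[ 3.09559354e-04  9.64310760e-01  2.64772851e-01  7.16041285e-02]
 [ 9.99999931e-01 -3.53002439e-04  1.16495015e-04  4.61355879e-04]
 [ 2.05802859e-04  2.64772797e-01 -9.64310802e-01 -1.36641180e-01]
 [ 0.00000000e+00  0.00000000e+00  0.00000000e+00  1.00000000e+00]] [[290.13705887   0.         320.94977282]
 [  0.         290.13705887 205.09853737]
 [  0.           0.           1.        ]]
```

```bash
python3 -m pendant '[[[-1,0.67,0,0,0,0,1],[-1,0.67,0,0,0,0,1],[-1,0.67,0,0,0,0,1],[-1,0.67,0,0,0,0,1],[-1,0.67,0,0,0,0,1],[-1,0.67,0,0,0,0,1],[-1,0.67,0,0,0,0,1],[-1,0.67,0,0,0,0,1]]]' 40
python3 -m pendant '[[[-1,0.67,0,0,0,0,1],[-1,0.67,0,0,0,0,1],[-1,0.67,0,0,0,0,1],[-1,0.67,0,0,0,0,1],[-1,0.67,0,0,0,0,1],[-1,0.67,0,0,0,0,1],[-1,0.67,0,0,0,0,1],[-1,0.67,0,0,0,0,1]]]'
python3 -m pendant '[[[-1,0.67,0,0,0,0,1],[-1,0.67,0,0,0,0,1],[-1,0.67,0,0,0,0,1],[-1,0.67,0,0,0,0,1],[-1,0.67,0,0,0,0.85,1],[-1,0.67,0,0,0,0.85,1],[-0.25,0.2,0,0,0,0.85,1],[-0.25,0.2,0,0,0,0.85,1]]]'
python3 - <<'E'
from plant import r, vision
import cv2,numpy as np
s=r.get_state();print(s["time_s"],s["joints"].round(1),s["tcp_pos"],s["eef_rot"])
c=vision.capture("wrist");np.savez("w1.npz",pos=s["tcp_pos"],rot=s["eef_rot"],**c)
cv2.imwrite("pics/w1.png",c["frame"])
E
```

```text
time_s: 0.95
tcp_pos: [0.2887, -0.5138, 0.2483]
eef_rot: [180.0, -0.0, -166.5]
contact_force: [-0.4, 0.2, 0.6]
gripper_width: 0.0877
gripper_force: 0.0
time_s: 1.75
tcp_pos: [0.4192, -0.3722, 0.2484]
eef_rot: [180.0, -0.0, -166.5]
contact_force: [0.6, -0.5, -0.2]
gripper_width: 0.0877
gripper_force: 0.0
time_s: 2.55
tcp_pos: [0.5273, -0.2582, 0.2481]
eef_rot: [180.0, -0.0, 179.8]
contact_force: [-0.5, -0.5, 0.4]
gripper_width: 0.0875
gripper_force: 0.0
2.55 [ -7.   12.4 -10.8  -0.  -66.9 -83.1] [ 0.52726559 -0.25822124  0.24814522] [ 1.79985711e+02 -4.32908042e-02  1.79823473e+02]
```

View pics/w1.png

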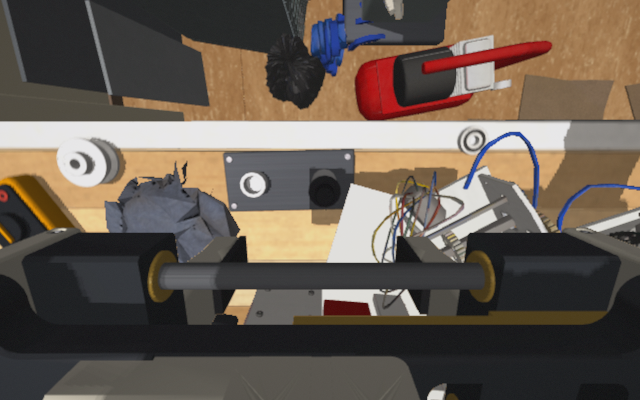

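The wrist view shows the stand plate with corners near (225,153) and (354,209). The pocket ring is near (254,184), the black stopper near (325,188), and the pulley near (83,162).

```bash
cat >> h.py <<'E'
from scipy.spatial.transform import Rotation as Ro
def wcam(c):
    "give a wrist capture (with pos, rot) world extrinsics"
    T=np.eye(4);T[:3,:3]=Ro.from_euler("xyz",c["rot"],degrees=True).as_matrix();T[:3,3]=c["pos"]
    c["extrinsics"]=np.linalg.inv(T@c["hand_eye"]);return c
E
python3 - <<'E'
import sys;sys.path.insert(0,'.')
from h import *
import cv2
c=wcam(load("w1"));f=c["frame"]
g=cv2.resize(f[145:217,220:360],None,fx=5.5,fy=5.5,interpolation=cv2.INTER_CUBIC)
cv2.imwrite("pics/w1c.png",g)
for u,v in [(325,188),(254,184),(225,153),(354,150),(354,209),(231,212)]: print(u,v,P(c,u,v).round(4))
E
```

```text
325 188 [ 0.5165 -0.2537  0.0971]
254 184 [ 0.5291 -0.3455  0.0114]
225 153 [ 0.4894 -0.3817  0.0057]
354 150 [ 0.4865 -0.2145 -0.0006]
354 209 [ 0.5628 -0.214   0.0138]
231 212 [ 0.5702 -0.3821  0.0015]
```

View pics/w1c.png

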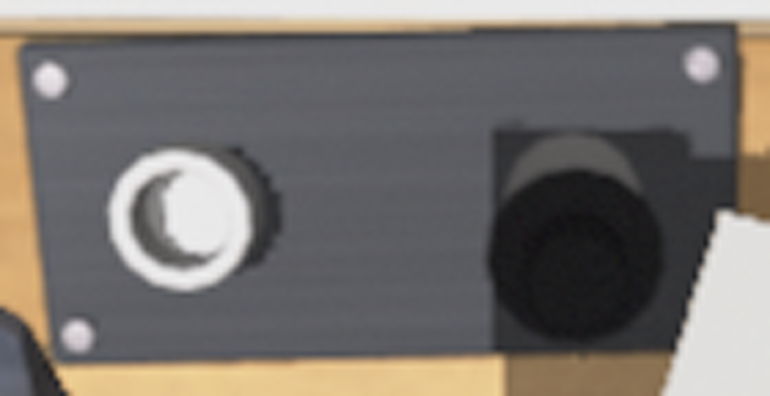

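The crop shows the pocket rim circle centred at (180,220), which is px (252.7,185.0). The stopper flange disc is centred at (575.5,256), px (324.6,191.5), with the knob top near (577,263).

Run:
```python
import sys;sys.path.insert(0,'.')
from h import *
c=wcam(load("w1"))
print("flange",P(c,324.6,191.5,.073),"knob",P(c,324.9,192.8,.096),"pocket",P(c,252.7,185,.026))
for x,y in [(22,45),(737,25),(55,362)]: print("corner",P(c,220+x/5.5,145+y/5.5,.008).round(4))
print("bolts",P(c,220+50/5.5,145+80/5.5,.008),P(c,220+78/5.5,145+336/5.5,.008),P(c,220+702/5.5,145+64/5.5,.008))
# predicted edges: flange width, pocket width
print(P(c,220+488/5.5,191.5,.074)-P(c,220+663/5.5,191.5,.074), P(c,220+108/5.5,185,.026)-P(c,220+252/5.5,185,.026))
```

```text
flange [ 0.52555401 -0.25385264  0.073     ] knob [ 0.5217575  -0.25382189  0.096     ] pocket [ 0.5274688  -0.34378147  0.026     ]
corner [ 0.4894 -0.3823  0.008 ]
corner [ 0.4853 -0.2155  0.008 ]
corner [ 0.5666 -0.3812  0.008 ]
bolts [ 0.4975499  -0.37642097  0.008     ] [ 0.55992725 -0.37494678  0.008     ] [ 0.49424534 -0.22343345  0.008     ]
[-9.46670555e-05 -3.48955904e-02  0.00000000e+00] [-8.95916100e-05 -3.29527447e-02  0.00000000e+00]
```

```bash
python3 - <<'E'
import sys;sys.path.insert(0,'.')
from h import *
for n in ("top","w1"):
    c=load(n); c=wcam(c) if n=="w1" else c
    K=c["camera_matrix"];D=c["depth"];v,u=np.nonzero(D>0);s=D[v,u]
    X=np.c_[(u-K[0,2])/K[0,0]*s,-(v-K[1,2])/K[1,1]*s,-s]
    E=c["extrinsics"];W=(X-E[:3,3])@E[:3,:3]
    if n=="w1": W=W[D[v,u]>.2]
    m=(W[:,0]>.49)&(W[:,0]<.575)&(W[:,1]>-.235)&(W[:,1]<-.15)&(W[:,2]>.06)&(W[:,2]<.2)
    print(n,m.sum(),W[m].round(3)[::max(1,m.sum()//25)])
E
python3 -m pendant '[[[0.08,0.2,1,0,0,0,0],[0,0,1,0,0,0,0],[0,0,1,0,0,0,0],[0,0,0.5,0,0,0,0],[0,0,0,0,0,0,0],[0,0,0,0,0,0,0],[0,0,0,0,0,0,0],[0,0,0,0,0,0,0]]]' 30
```

```text
top 110 [[ 0.571 -0.179  0.127]
 [ 0.574 -0.164  0.093]
 [ 0.568 -0.186  0.125]
 [ 0.57  -0.163  0.096]
 [ 0.565 -0.19   0.122]
 [ 0.568 -0.171  0.09 ]
 [ 0.559 -0.208  0.134]
 [ 0.569 -0.177  0.066]
 [ 0.556 -0.153  0.118]
 [ 0.552 -0.208  0.135]
 [ 0.548 -0.207  0.136]
 [ 0.545 -0.204  0.135]
 [ 0.544 -0.199  0.123]
 [ 0.54  -0.178  0.127]
 [ 0.545 -0.15   0.08 ]
 [ 0.539 -0.183  0.114]
 [ 0.539 -0.165  0.096]
 [ 0.533 -0.182  0.124]
 [ 0.538 -0.157  0.078]
 [ 0.53  -0.182  0.123]
 [ 0.533 -0.159  0.089]
 [ 0.533 -0.158  0.068]
 [ 0.531 -0.171  0.08 ]
 [ 0.524 -0.179  0.118]
 [ 0.526 -0.166  0.088]
 [ 0.522 -0.177  0.11 ]
 [ 0.52  -0.167  0.081]
 [ 0.512 -0.158  0.067]]
w1 1018 [[ 0.509 -0.163  0.073]
 [ 0.513 -0.167  0.078]
 [ 0.521 -0.169  0.076]
 [ 0.525 -0.166  0.087]
 [ 0.533 -0.156  0.063]
 [ 0.533 -0.178  0.08 ]
 [ 0.524 -0.182  0.123]
 [ 0.525 -0.181  0.123]
 [ 0.539 -0.176  0.082]
 [ 0.537 -0.172  0.095]
 [ 0.533 -0.169  0.116]
 [ 0.542 -0.185  0.097]
 [ 0.551 -0.176  0.074]
 [ 0.554 -0.176  0.074]
 [ 0.552 -0.176  0.087]
 [ 0.544 -0.18   0.119]
 [ 0.559 -0.154  0.078]
 [ 0.559 -0.183  0.088]
 [ 0.546 -0.187  0.131]
 [ 0.547 -0.208  0.135]
 [ 0.57  -0.156  0.076]
 [ 0.57  -0.179  0.082]
 [ 0.56  -0.157  0.111]
 [ 0.564 -0.161  0.106]
 [ 0.559 -0.191  0.129]
 [ 0.568 -0.209  0.127]]
time_s: 3.4
tcp_pos: [0.5258, -0.2552, 0.1796]
eef_rot: [-180.0, 0.1, 179.9]
contact_force: [-0.3, 0.2, 0.9]
gripper_width: 0.044
gripper_force: 0.0
```

```bash
python3 -m pendant '[[[0,0.06,1,0,0,0,0],[0,0,1,0,0,0,0],[0,0,1,0,0,0,0],[0,0,0.88,0,0,0,0],[0,0,0,0,0,0,0],[0,0,0,0,0,0,-1],[0,0,0,0,0,0,-1],[0,0,0,0,0,0,-1]]]' 30
python3 -m pendant '[[[0,0,0,0,0,0,-1],[0,0,0,0,0,0,-1],[0,0,-0.5,0,0,0,-1],[0,0,-0.8,0,0,0,-1],[0,0,-1,0,0,0,-1],[0,0,-0.5,0,0,0,-1],[0,0,0,0,0,0,-1],[0,0,0,0,0,0,-1]]]'
```

```text
time_s: 4.2
tcp_pos: [0.526, -0.2539, 0.1022]
eef_rot: [-180.0, 0.1, 179.9]
contact_force: [0.1, 0.0, 0.1]
gripper_width: 0.0251
gripper_force: 0.0
time_s: 5.0
tcp_pos: [0.525, -0.2537, 0.1566]
eef_rot: [180.0, -0.0, 179.9]
contact_force: [-0.1, -0.3, -1.2]
gripper_width: 0.0199
gripper_force: 30.0
```

```bash
python3 -m pendant '[[[-0.12,-1,0,0,0,0,-1],[0,-1,0,0,0,0,-1],[0,-1,0,0,0,0,-1],[0,-1,0.2,0,0,0,-1],[0,-0.5,0.8,0,0,0,-1],[0,0,1,0,0,0,-1],[0,0,1,0,0,0,-1],[0,0,0.5,0,0,0,-1]]]'
python3 -m pendant '[[[0,0,0.3,0,0,0,-1],[0,0,0.3,0,0,0,-1],[0,0,0.2,0,0,0,-1],[0,0,0.2,0,0,0,-1],[0,0,0.2,0,0,0,-1],[0,0,0,0,0,0,-1],[0,0,0,0,0,0,-1],[0,0,0,0,0,0,-1]]]'
```

```text
time_s: 5.8
tcp_pos: [0.5257, -0.343, 0.0833]
eef_rot: [179.9, -0.3, 179.9]
contact_force: [-0.3, 0.6, -0.2]
gripper_width: 0.0199
gripper_force: 30.0
time_s: 6.6
tcp_pos: [0.5278, -0.3439, 0.0633]
eef_rot: [-180.0, 0.0, 179.9]
contact_force: [-0.8, 0.8, -0.4]
gripper_width: 0.0198
gripper_force: 30.0
```

```bash
python3 -m pendant '[[[0,0,0.1,0,0,0,-1],[0,0,0.1,0,0,0,-1],[0,0,0.06,0,0,0,-1],[0,0,0,0,0,0,-1],[0,0,0,0,0,0,-1],[0,0,0,0,0,0,-1],[0,0,0,0,0,0,-1],[0,0,0,0,0,0,-1]]]'
```

```text
time_s: 7.4
tcp_pos: [0.5275, -0.3438, 0.0581]
eef_rot: [-180.0, 0.0, 179.9]
contact_force: [-2.1, 1.3, 4.8]
gripper_width: 0.0194
gripper_force: 30.0
```

```bash
python3 -m pendant '[[[0,0,0,0,0,0,0],[0,0,0,0,0,0,0],[0,0,0,0,0,0,0],[0,0,-0.5,0,0,0,0],[0,0,-1,0,0,0,0],[0,0,-1,0,0,0,0],[0,0,-1,0,0,0,0],[0,0,-1,0,0,0,0]]]'
python3 -m pendant '[[[0,0,-1,0,0,0,0],[0,0,-1,0,0,0,0],[0,0,-1,0,0,0,0],[0,0,-1,0,0,0,0],[0,0,-1,0,0,0,0],[0,0.5,-0.5,0,0,0,0],[0,1,0,0,-1,0,0],[0,1,0,0,-1,0,0]]]'
python3 - <<'E'
import sys;sys.path.insert(0,'.')
from h import *
from plant import r, vision
import cv2
s=r.get_state();print(s["time_s"],s["joints"].round(1),s["tcp_pos"],s["eef_rot"])
c=vision.capture("wrist");np.savez("w2.npz",pos=s["tcp_pos"],rot=s["eef_rot"],**c)
c=wcam(load("w2"))
u,v=np.round(Q(c,np.array([.5275,-.3438,.052]))).astype(int)
print(u,v);cv2.imwrite("pics/w2.png",c["frame"])
K=c["camera_matrix"];D=c["depth"];v,u=np.nonzero(D>.1);s=D[v,u]
X=np.c_[(u-K[0,2])/K[0,0]*s,-(v-K[1,2])/K[1,1]*s,-s];E=c["extrinsics"];W=(X-E[:3,3])@E[:3,:3]
for a,b in [(0,.009),(.012,.017),(.019,.03)]:
    d=np.hypot(W[:,0]-.5275,W[:,1]+.3438);m=(d>=a)&(d<b);print(a,b,m.sum(),np.percentile(W[m,2],[10,50,90]).round(3))
E
```

```text
time_s: 8.2
tcp_pos: [0.5277, -0.3439, 0.1493]
eef_rot: [-180.0, 0.0, 179.9]
contact_force: [1.2, -0.3, -0.2]
gripper_width: 0.0441
gripper_force: 0.0
time_s: 9.0
tcp_pos: [0.528, -0.2928, 0.2577]
eef_rot: [180.0, 8.1, 179.9]
contact_force: [0.5, 0.3, 0.0]
gripper_width: 0.0438
gripper_force: 0.0
9.0 [-11.5   9.6 -12.8  -1.9 -59.7 -77.8] [ 0.52798264 -0.29281274  0.25770099] [179.97104018   8.14810186 179.8759324 ]
277 163
0 0.009 174 [0.052 0.053 0.054]
0.012 0.017 311 [0.009 0.03  0.032]
0.019 0.03 2286 [0.008 0.25  0.289]
```

```bash
python3 -m pendant '[[[0,1,0,0,1,0,0],[0,1,0,0,1,0,0],[0,1,0,0,0,0,0],[0,1,0,0,0,0,0],[0,1,0,0,0,0,0],[0,1,0,0,0,0,0],[0,1,0,0,0,0,0],[0,1,0,0,0,0,0]]]'
python3 -m pendant '[[[0,1,0,0,0,0,0],[0,1,0,0,0,0,0],[0,1,0,0,0,0,0],[0,1,0,0,0,0,0],[0,1,0,0,0,0,0],[0,1,0,0,0,0,0],[0,1,0,0,0,0,0],[0,1,0,0,0,0,0]]]'
python3 -m pendant '[[[0,1,0,0,0,0,0],[0,1,0,0,0,0,0],[0,1,0,0,0,0,0],[0,1,0,0,0,0,0],[0,1,0,0,0,0,0],[0,1,0,0,0,0,0],[0,1,0,0,0,0,0],[0,1,0,0,0,0,0]]]'
python3 -m pendant '[[[0,1,0,0,0,0,0],[0,1,0,0,0,0,0],[0,1,0,0,0,0,0],[0,1,0,0,0,0,0],[0,1,0,0,0,0,0],[0,1,0,0,0,0,0],[0,0.8,0,0,0,0,0],[0,0,0,0,0,0,0]]]'
python3 - <<'E'
import sys;sys.path.insert(0,'.')
from h import *
from plant import r, vision
import cv2
s=r.get_state();print(s["time_s"],s["joints"].round(1),s["tcp_pos"],s["eef_rot"])
c=vision.capture("wrist");np.savez("w3.npz",pos=s["tcp_pos"],rot=s["eef_rot"],**c)
c=wcam(load("w3"));f=c["frame"]
print(Q(c,np.array([.46,.29,.01])),Q(c,np.array([.62,.45,.05])))
cv2.imwrite("pics/w3.png",f)
E
```

```text
time_s: 9.85
tcp_pos: [0.5274, -0.1326, 0.2577]
eef_rot: [180.0, -0.0, 179.9]
contact_force: [-0.3, 0.0, 1.2]
gripper_width: 0.044
gripper_force: 0.0
time_s: 10.65
tcp_pos: [0.5275, 0.0273, 0.2578]
eef_rot: [-180.0, -0.0, 179.9]
contact_force: [0.7, -0.3, 0.3]
gripper_width: 0.0438
gripper_force: 0.0
time_s: 11.45
tcp_pos: [0.5278, 0.1873, 0.2578]
eef_rot: [-180.0, -0.0, 179.9]
contact_force: [0.2, -0.5, 1.1]
gripper_width: 0.0442
gripper_force: 0.0
time_s: 12.25
tcp_pos: [0.5286, 0.3244, 0.2572]
eef_rot: [-180.0, -0.0, 180.0]
contact_force: [-0.2, -0.4, 0.9]
gripper_width: 0.0439
gripper_force: 0.0
12.25 [  49.5   15.1   -5.9    0.   -69.  -139.6] [0.52860491 0.32436628 0.25723158] [-1.79982615e+02 -1.42827193e-02  1.79990667e+02]
(np.float64(293.9333563765194), np.float64(127.97303072977817)) (np.float64(418.0464392349545), np.float64(256.4410456833219))
```

View pics/w3.png

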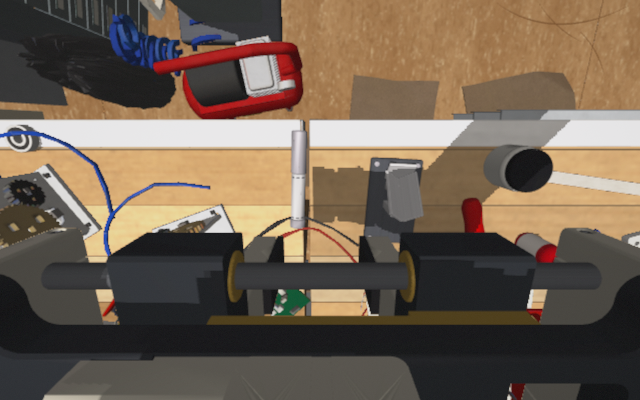

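The wrist view shows the gauge upright in the picture, from about (299,128), the grey cylinder end near the robot, to (299,227), the bright handle end. The rest plate spans about (368,157)–(423,235), and the jar is at (525,168). One enlargement will give exact edges.

Run:
```python
import cv2
f=cv2.imread("pics/w3.png")
cv2.imwrite("pics/w3c.png",cv2.resize(f[120:236,280:432],None,fx=5,fy=5,interpolation=cv2.INTER_CUBIC))
```

```text
(no output)
```

View pics/w3c.png

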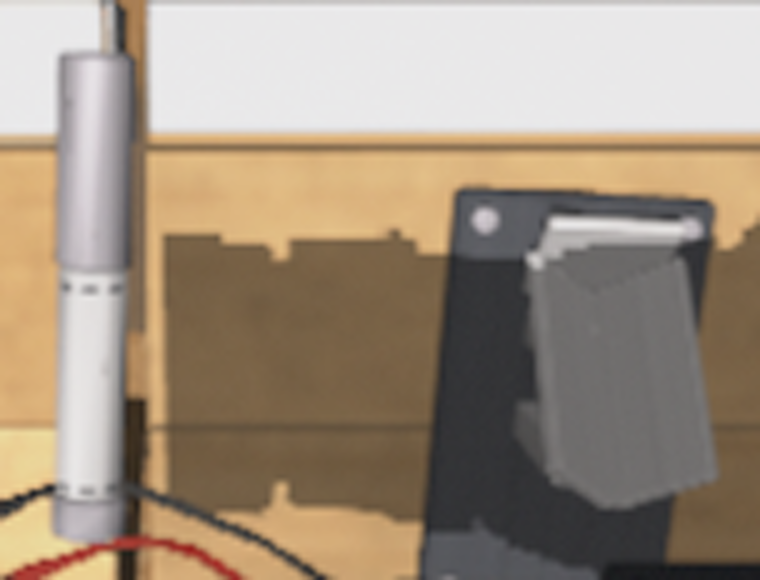

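The crop (5x, offset (280,120)) shows the gauge tip face at (95,55), the cylinder/handle joint at (93.5,270) and the knob end at (88,540). On the rest, the trough's upper edge corners are at about (555,472) and (716,478), the valley meets the stop at (595,290), and the base corners are (456,190) and (714,203).

Run:
```python
import sys;sys.path.insert(0,'.')
from h import *
c=wcam(load("w3"))
q=lambda x,y,z:P(c,280+x/5,120+y/5,z)
for n,x,y,z in [("tip",95,55,.010),("joint",93.5,270,.012),("head",88,540,.010),("c1",456,190,.008),("c2",714,203,.008),("c3left",424,545,.008),("c3right",668,560,.008),("bolt1",485,221,.008),("bolt2",691,229,.008),
 ("eL",555,472,.0766),("eR",716,478,.0766),("vtop",622,507,.0638),("vlow",595,290,.020),("lowL",530,262,.033),("lowR",688,255,.033)]:
    print(n,q(x,y,z).round(4))
# depth-based trough fit
K=c["camera_matrix"];D=c["depth"];v,u=np.mgrid[165:222,385:424];v=v.ravel();u=u.ravel();s=D[v,u];k=s>.1;u,v,s=u[k],v[k],s[k]
X=np.c_[(u-K[0,2])/K[0,0]*s,-(v-K[1,2])/K[1,1]*s,-s];E=c["extrinsics"];W=(X-E[:3,3])@E[:3,:3]
W=W[(W[:,2]>.025)&(W[:,2]<.09)]
from scipy.optimize import least_squares
def res(p):
    x0,y0,a=p; d=np.array([np.cos(a),np.sin(a),0]);z=np.array([0,0,1]);n=(z-d)/2**.5;l=np.array([-np.sin(a),np.cos(a),0])
    R=W-np.array([x0,y0,.03]); return R@n-(np.abs(R@l)-.01414)
for a0 in (-.06,):
    o=least_squares(res,[.52,.41,a0],loss="soft_l1",f_scale=.002);print("fit low x,y,yaw",o.x[:2],np.degrees(o.x[2]),len(W),np.median(abs(o.fun)))
```

```text
tip [0.4638 0.2964 0.01  ]
joint [0.519  0.2951 0.012 ]
head [0.5956 0.2918 0.01  ]
c1 [0.4983 0.3909 0.008 ]
c2 [0.5017 0.4593 0.008 ]
c3left [0.5978 0.3864 0.008 ]
c3right [0.6022 0.4557 0.008 ]
bolt1 [0.5065 0.399  0.008 ]
bolt2 [0.5086 0.4538 0.008 ]
eL [0.555  0.4047 0.0766]
eR [0.5564 0.4417 0.0766]
vtop [0.5677 0.4246 0.0638]
vlow [0.5229 0.4262 0.02  ]
lowL [0.5135 0.4059 0.033 ]
lowR [0.5117 0.4453 0.033 ]
fit low x,y,yaw [0.51267937 0.42440774] -2.883445828045409 1762 0.0007285158728128527
```

```bash
python3 -m pendant '[[[-0.7,-0.78,1,0,0,0.5,0],[-0.7,-0.78,1,0,0,0,0],[0,0,1,0,0,0,0],[0,0,1,0,0,0,0],[0,0,1,0,0,0,0],[0,0,1,0,0,0,0],[0,0,1,0,0,0,0],[0,0,1,0,0,0,0]]]' 50
python3 -m pendant '[[[0,0,1,0,0,0,0],[0,0,1,0,0,0,0],[0,0,0.5,0,0,0,0],[0,0,0.3,0,0,0,0],[0,0,0,0,0,0,0],[0,0,0,0,0,0,0],[0,0,0,0,0,0,0],[0,0,0,0,0,0,0]]]'
```

```text
time_s: 13.1
tcp_pos: [0.5561, 0.2898, 0.0972]
eef_rot: [180.0, 0.0, 177.9]
contact_force: [0.6, 0.5, 0.2]
gripper_width: 0.0436
gripper_force: 0.0
time_s: 13.9
tcp_pos: [0.5564, 0.2908, 0.0426]
eef_rot: [179.9, 0.1, 177.9]
contact_force: [1.5, -0.0, -0.1]
gripper_width: 0.0439
gripper_force: 0.0
```

```bash
python3 -m pendant '[[[0,0.12,0.4,0,0,0,0],[0,0,0.3,0,0,0,0],[0,0,0.17,0,0,0,0],[0,0,0,0,0,0,0],[0,0,0,0,0,0,0],[0,0,0,0,0,0,-1],[0,0,0,0,0,0,-1],[0,0,0,0,0,0,-1]]]' 50
python3 -m pendant '[[[0,0,0,0,0,0,-1],[0,0,0,0,0,0,-1],[0,0,0,0,0,0,-1],[0,0,-0.5,0,0,0,-1],[0,0,-1,0,0,0,-1],[0,0,-1,0,0,0,-1],[0,0,-1,0,0,0,-1],[0,0,-1,0,0,0,-1]]]'
python3 -c "
from plant import r
s=r.get_state();print(s['joints'].round(1),s['moment'])"
```

```text
time_s: 14.7
tcp_pos: [0.5562, 0.2929, 0.0246]
eef_rot: [180.0, 0.0, 177.9]
contact_force: [1.1, -0.1, -0.6]
gripper_width: 0.0256
gripper_force: 0.0
time_s: 15.5
tcp_pos: [0.5559, 0.2927, 0.1157]
eef_rot: [180.0, -0.0, 177.9]
contact_force: [-0.0, -1.2, -1.2]
gripper_width: 0.0168
gripper_force: 50.0
[  45.5   22.6  -15.    -0.   -52.4 -137.6] [ 0.00444337 -0.0840048  -0.03803646]
```

Wrist roll check: tilting 45° at the rest from this grasp would take joint 6 to about −181° (limit −173.7°). I'll set the gauge back down, turn the gripper half a turn and take it again.

```bash
python3 -m pendant '[[[0,0,1,0,0,0,-1],[0,0,1,0,0,0,-1],[0,0,1,0,0,0,-1],[0,0,1,0,0,0,-1],[0,0,0.35,0,0,0,-1],[0,0,0.18,0,0,0,-1],[0,0,0,0,0,0,-1],[0,0,0,0,0,0,-1]]]' 50
python3 -m pendant '[[[0,0,0,0,0,0,0],[0,0,0,0,0,0,0],[0,0,0,0,0,0,0],[0,0,-0.5,0,0,0,0],[0,0,-1,0,0,0,0],[0,0,-1,0,0,-0.5,0],[0,0,-1,0,0,-1,0],[0,0,-1,0,0,-1,0]]]'
python3 -m pendant '[[[0,0,0,0,0,-1,0],[0,0,0,0,0,-1,0],[0,0,0,0,0,-1,0],[0,0,0,0,0,-1,0],[0,0,0,0,0,-1,0],[0,0,0,0,0,-1,0],[0,0,0,0,0,-1,0],[0,0,0,0,0,-1,0]]]'
python3 -m pendant '[[[0,0,0,0,0,-1,0],[0,0,0,0,0,-1,0],[0,0,0,0,0,-1,0],[0,0,0,0,0,-1,0],[0,0,0,0,0,-1,0],[0,0,0,0,0,-1,0],[0,0,0,0,0,-1,0],[0,0,0,0,0,-1,0]]]'
python3 -m pendant '[[[0,0,0,0,0,-1,0],[0,0,0,0,0,-1,0],[0,0,0,0,0,-1,0],[0,0,0,0,0,-1,0],[0,0,0,0,0,-1,0],[0,0,0,0,0,-1,0],[0,0,0,0,0,-1,0],[0,0,0,0,0,-1,0]]]'
python3 -m pendant '[[[0,0,0,0,0,-1,0],[0,0,0,0,0,-1,0],[0,0,0,0,0,-1,0],[0,0,0,0,0,-1,0],[0,0,0,0,0,-1,0],[0,0,0,0,0,-1,0],[0,0,0,0,0,-1,0],[0,0,0,0,0,-1,0]]]'
python3 -m pendant '[[[0,0,0,0,0,-1,0],[0,0,0,0,0,-1,0],[0,0,0,0,0,-1,0],[0,0,0,0,0,-1,0],[0,0,0,0,0,-1,0],[0,0,0,0,0,-1,0],[0,0,0,0,0,-1,0],[0,0,0,0,0,-1,0]]]'
python3 -c "
from plant import r
s=r.get_state();print(s['joints'].round(1),s['moment'])"
```

```text
time_s: 16.3
tcp_pos: [0.5566, 0.2933, 0.0248]
eef_rot: [179.9, 0.1, 177.9]
contact_force: [0.1, -0.3, -0.3]
gripper_width: 0.0172
gripper_force: 50.0
time_s: 17.1
tcp_pos: [0.5562, 0.2929, 0.1155]
eef_rot: [180.0, 0.0, -171.9]
contact_force: [-0.7, -0.7, -0.4]
gripper_width: 0.0437
gripper_force: 0.0
time_s: 17.9
tcp_pos: [0.5562, 0.2929, 0.1146]
eef_rot: [-180.0, 0.0, -139.9]
contact_force: [-0.3, -0.1, -0.1]
gripper_width: 0.0438
gripper_force: 0.0
time_s: 18.7
tcp_pos: [0.5562, 0.2929, 0.1146]
eef_rot: [-180.0, 0.0, -107.9]
contact_force: [0.5, -0.0, 0.0]
gripper_width: 0.0439
gripper_force: 0.0
time_s: 19.5
tcp_pos: [0.5562, 0.2929, 0.1147]
eef_rot: [-180.0, 0.0, -75.9]
contact_force: [-0.4, -0.4, 0.5]
gripper_width: 0.0437
gripper_force: 0.0
time_s: 20.3
tcp_pos: [0.5562, 0.2929, 0.1146]
eef_rot: [-180.0, -0.0, -43.9]
contact_force: [-0.4, -0.9, -0.3]
gripper_width: 0.0439
gripper_force: 0.0
time_s: 21.1
tcp_pos: [0.5562, 0.2929, 0.1147]
eef_rot: [-180.0, -0.0, -11.9]
contact_force: [-0.6, -0.4, -1.1]
gripper_width: 0.0438
gripper_force: 0.0
[ 45.5  22.6 -15.1   0.  -52.3  32.5] [-0.10215153  0.12443365  0.04333331]
```

```bash
python3 -m pendant '[[[0,0,0,0,0,-1,0],[0,0,0.5,0,0,-1,0],[0,0,1,0,0,-0.47,0],[0,0,1,0,0,0,0],[0,0,1,0,0,0,0],[0,0,0.6,0,0,0,0],[0,0,0.3,0,0,0,0],[0,0,0.08,0,0,0,0]]]' 50
python3 -m pendant '[[[0,0,0,0,0,0,0],[0,0,0,0,0,0,-1],[0,0,0,0,0,0,-1],[0,0,0,0,0,0,-1],[0,0,0,0,0,0,-1],[0,0,0,0,0,0,-1],[0,0,0,0,0,0,-1],[0,0,0,0,0,0,-1]]]' 50
python3 -m pendant '[[[0,0,-0.5,0,0,0,-1],[0,0,-1,0,0,0,-1],[0,0,-1,0,0,0,-1],[0,0,-1,0,0,0,-1],[0,0,-1,0,0,0,-1],[0,0,-1,0,0,0,-1],[0,0,-0.5,0,0,0,-1],[0,0,0,0,0,0,-1]]]'
```

```text
time_s: 21.9
tcp_pos: [0.5562, 0.2929, 0.0241]
eef_rot: [180.0, 0.0, -2.2]
contact_force: [-0.3, 0.2, 0.7]
gripper_width: 0.0437
gripper_force: 0.0
time_s: 22.7
tcp_pos: [0.5562, 0.2929, 0.0245]
eef_rot: [-180.0, -0.0, -2.2]
contact_force: [-0.7, 0.0, 3.2]
gripper_width: 0.0173
gripper_force: 50.0
time_s: 23.5
tcp_pos: [0.5567, 0.2934, 0.1458]
eef_rot: [-179.9, -0.1, -2.2]
contact_force: [-0.2, 0.5, -1.8]
gripper_width: 0.0171
gripper_force: 50.0
```

```bash
python3 -m pendant '[[[-0.17,-0.92,-0.36,0,0,0.18,-1],[-0.17,-0.92,-0.36,0,0,0,-1],[-0.17,-0.92,-0.36,0,0,0,-1],[-0.17,-0.92,-0.36,0,0,0,-1],[-0.17,-0.92,-0.36,0,0,0,-1],[-0.17,-0.92,-0.36,0,0,0,-1],[-0.19,-0.92,-0.36,0,0,0,-1],[0,0,0,0,0.25,0,-1]]]' 50
python3 -m pendant '[[[0,0,0,0,1,0,-1],[0,0,0,0,1,0,-1],[0,0,0,0,1,0,-1],[0,0,0,0,1,0,-1],[0,0,0,0,1,0,-1],[0,0,0,0,0,0,-1],[0,0,0,0,0,0,-1],[0,0,0,0,0,0,-1]]]'
python3 -c "
from plant import r
s=r.get_state();print(s['joints'].round(1),s['moment'])"
```

```text
time_s: 24.3
tcp_pos: [0.5385, 0.4262, 0.1955]
eef_rot: [-179.9, -1.1, -2.8]
contact_force: [0.2, -0.5, -1.6]
gripper_width: 0.0171
gripper_force: 50.0
time_s: 25.1
tcp_pos: [0.5387, 0.4234, 0.1951]
eef_rot: [-179.9, -21.0, -3.0]
contact_force: [0.1, -0.6, -0.9]
gripper_width: 0.0173
gripper_force: 50.0
[ 62.6  16.3 -26.9  29.3 -41.6   3.2] [0.00337492 1.42518883 0.02697142]
```

```bash
python3 -m pendant '[[[0,0,0,0,1,0,-1],[0,0,0,0,1,0,-1],[0,0,0,0,1,0,-1],[0,0,0,0,1,0,-1],[0,0,0,0,1,0,-1],[0,0,0,0,1,0,-1],[0,0,0,0,0,0,-1],[0,0,0,0,0,0,-1]]]'
python3 - <<'E'
import sys;sys.path.insert(0,'.')
from h import *
from plant import r, vision
import cv2
s=r.get_state();print(s["time_s"],s["joints"].round(1),s["tcp_pos"],s["eef_rot"],s["contact_force"],s["moment"])
c=vision.capture("side");np.savez("s2.npz",pos=s["tcp_pos"],rot=s["eef_rot"],**c)
R=Ro.from_euler("xyz",s["eef_rot"],degrees=True).as_matrix();p=s["tcp_pos"]
tip=p+R@[-.0925,0,.0146];head=tip+R@[.13,0,0];print("tip",tip,"head",head,Q(c,tip),Q(c,head),"low",Q(c,np.array([.5132,.4246,.03])))
u,v=map(int,Q(c,tip));f=c["frame"][max(0,v-60):v+40,u-75:u+75];print(u-75,max(0,v-60))
cv2.imwrite("pics/s2c.png",cv2.resize(f,None,fx=5,fy=5,interpolation=cv2.INTER_CUBIC))
L=np.array([.5132,.4246,.03]);d=R[:,0]
print("tool-axis move to low:",(R.T@(L-tip)/.02).round(3))
E
```

```text
time_s: 25.9
tcp_pos: [0.5397, 0.4222, 0.1949]
eef_rot: [-180.0, -44.9, -3.1]
contact_force: [0.6, -0.8, -1.5]
gripper_width: 0.0174
gripper_force: 50.0
25.9 [ 55.6  14.3 -50.   92.3 -37.2 -52.2] [0.53974664 0.42223988 0.19491295] [-179.99504817  -44.93541378   -3.06753395] [ 0.61801279 -0.76567808 -1.47673235] [0.06495993 2.76402642 0.03376237]
tip [0.48465681 0.4251934  0.11924395] head [0.57655239 0.42026873 0.21106416] (np.float64(285.1378082594081), np.float64(288.7288671507032)) (np.float64(253.99527029375386), np.float64(256.92773156943)) low (np.float64(278.8695057748112), np.float64(304.15358717890047))
210 228
tool-axis move to low: [-2.142 -0.046  4.167]
```

View pics/s2c.png

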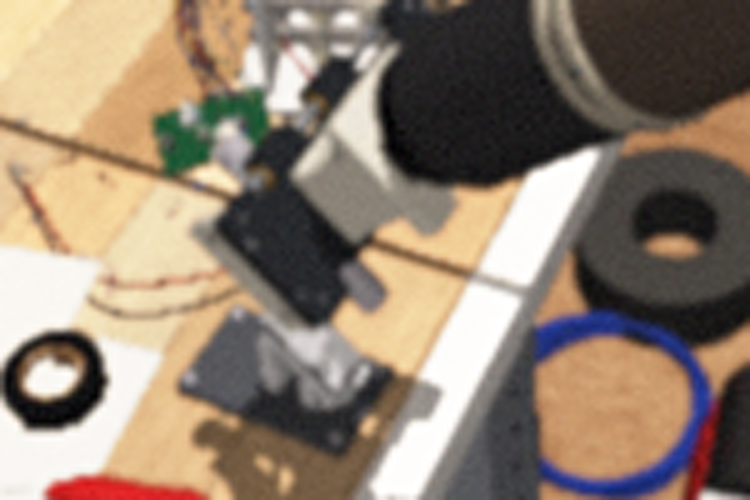

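The side crop shows the gripper tilted over the rest with the gauge held in line above the trough: tip below the fingers at about (370,285), trough at (320,365). Joint 4 is at 92° against its 95.5° limit, so I'll fit the arm's kinematics before going on.

```bash
cat > k.py <<'E'
import numpy as np
from scipy.optimize import least_squares
from scipy.spatial.transform import Rotation as Ro
X,Y,Z=np.eye(3)
def fk(p,q):
    a1,d1,L2,a3,L4,L6,off,c2=p; j=np.radians(q)
    R1=Ro.from_rotvec(j[0]*Z); R2=R1*Ro.from_rotvec(j[1]*Y); R3=R1*Ro.from_rotvec((j[1]-j[2])*Y)
    w=R1.apply([a1,-off,d1])+R2.apply([c2,0,L2])+R3.apply([L4,0,a3])
    R=R3*Ro.from_rotvec(-j[3]*X)*Ro.from_rotvec(-j[4]*Y)
    # tool frame at j6=-90: z along x, y along y
    M=Ro.from_matrix(np.c_[[0,0,-1],[0,1,0],[1,0,0]])
    R=R*M*Ro.from_rotvec(-(j[5]+np.pi/2)*Z)
    return w+R.apply([0,0,L6]),R
data=[([-59.983,20.590,.631,-.02,-70.138,-16.507],[.15755,-.65586,.24762],[179.9,0,-166.5]),
([-7,12.4,-10.8,0,-66.9,-83.1],[.52727,-.25822,.24815],[180,0,179.82]),
([-11.5,9.6,-12.8,-1.9,-59.7,-77.8],[.52798,-.29281,.2577],[180,8.15,179.88]),
([49.5,15.1,-5.9,0,-69,-139.6],[.52860,.32437,.25723],[180,0,180]),
([45.5,22.6,-15,0,-52.4,-137.6],[.5559,.2927,.1157],[180,0,177.9]),
([45.5,22.6,-15.1,0,-52.3,32.5],[.5562,.2929,.1147],[180,0,-11.9]),
([62.6,16.3,-26.9,29.3,-41.6,3.2],[.5387,.4234,.1951],[-179.9,-21,-3]),
([55.6,14.3,-50,92.3,-37.2,-52.2],[.5397,.4222,.1949],[-180,-44.9,-3.1])]
def fit():
    def res(p): return np.concatenate([fk(p,q)[0]-t for q,t,_ in data])
    return least_squares(res,[0,.3,.4,0,.4,.25,.19,0])
lo=np.array([-176.03,-82.01,-58.28,-173.87,-174.79,-173.66]);hi=np.array([176.03,121.73,71.71,95.51,-.11,173.66])
def ik(p,t,R,q0):
    def f(q):
        a,b=fk(p,q);return np.r_[(a-t)*1000,np.degrees((b*R.inv()).as_rotvec())*3]
    o=least_squares(f,np.clip(q0,lo+.1,hi-.1),bounds=(lo,hi));return o.x,np.abs(o.fun).max()
E
python3 - <<'E'
import sys;sys.path.insert(0,'.')
from k import *
o=fit();p=o.x;print(p.round(4),abs(o.fun).max())
for q,t,e in data: print(np.degrees((fk(p,q)[1]*Ro.from_euler("xyz",e,degrees=True).inv()).magnitude()).round(2),end=" ")
print()
np.save("kp.npy",p)
g=Ro.from_euler("xyz",[180,-45,-2.9],degrees=True)
L=np.array([.5132,.4246,.03])
for roll in (-30,-20,-10,0,10,20,30):
    R=g*Ro.from_rotvec(np.radians(roll)*X)   # about the gauge axis (tool x)
    for nm,back in (("pre",.045),("at",0)):
        t=L-R.apply([-.0925,0,.0146+back]); q,e=ik(p,t,R,np.array(data[-1][0])); print(roll,nm,q.round(1),round(e,2),t.round(3))
E
```

```text
[0.0105 0.0858 0.3194 0.0977 0.0936 0.1111 0.1912 0.3836] 0.05158380196341383
0.01 0.13 0.09 0.1 0.0 0.1 0.08 0.09 
-30 pre [ 63.7  30.   -6.5  55.  -75.1 -12.3] 18.97 [0.544 0.453 0.132]
-30 at [ 60.7  32.3  -6.5  56.7 -72.1 -12.9] 17.52 [0.57  0.429 0.104]
-20 pre [ 62.8  28.8  -6.5  54.4 -68.  -11.1] 6.48 [0.54  0.444 0.135]
-20 at [ 59.9  31.6  -6.5  57.1 -64.1 -12.3] 8.65 [0.569 0.427 0.105]
-10 pre [ 61.9  22.4 -32.7  68.1 -49.4 -32.5] 0.0 [0.538 0.434 0.137]
-10 at [ 59.   30.  -10.9  59.4 -53.9 -15.2] 0.0 [0.568 0.424 0.106]
0 pre [ 60.8  17.9 -52.8  95.5 -39.6 -62.2] 0.09 [0.536 0.423 0.138]
0 at [ 58.1  23.8 -39.   88.3 -38.2 -49.8] 0.0 [0.568 0.422 0.106]
10 pre [ 59.1  17.9 -48.3  95.5 -32.6 -58. ] 12.06 [0.537 0.413 0.137]
10 at [ 56.8  23.6 -37.9  95.5 -31.2 -53.9] 6.93 [0.568 0.419 0.106]
20 pre [ 56.7  18.5 -42.6  95.5 -23.8 -52.7] 23.52 [0.538 0.403 0.135]
20 at [ 55.1  24.8 -30.8  95.5 -22.6 -49.2] 16.27 [0.569 0.417 0.105]
30 pre [ 53.9  19.9 -35.5  95.5 -13.  -46.6] 33.19 [0.541 0.393 0.132]
30 at [ 53.   26.8 -22.1  95.5 -12.4 -44.5] 26.4 [0.569 0.414 0.104]
```

```bash
cat > k2.py <<'E'
from k import *
def fk2(p,q):
    j=np.radians(q);T=p.reshape(5,3)
    R1=Ro.from_rotvec(j[0]*Z);R2=R1*Ro.from_rotvec(j[1]*Y);R3=R1*Ro.from_rotvec((j[1]-j[2])*Y)
    R4=R3*Ro.from_rotvec(-j[3]*X);R5=R4*Ro.from_rotvec(-j[4]*Y)
    M=Ro.from_matrix(np.c_[[0,0,-1],[0,1,0],[1,0,0]])
    t=sum(R.apply(v) for R,v in zip((R1,R2,R3,R4,R5),T))
    return t,R5*M*Ro.from_rotvec(-(j[5]+np.pi/2)*Z)
def fit2(lam):
    def res(p): return np.concatenate([fk2(p,q)[0]-t for q,t,_ in data]+[lam*p])
    return least_squares(res,np.zeros(15))
def ik2(p,t,R,q0):
    def f(q):
        a,b=fk2(p,q);return np.r_[(a-t)*1000,np.degrees((b*R.inv()).as_rotvec())*3]
    o=least_squares(f,np.clip(q0,lo+.1,hi-.1),bounds=(lo,hi));return o.x,np.abs(o.fun).max()
E
python3 - <<'E'
import sys;sys.path.insert(0,'.')
from k2 import *
for lam in (1e-2,1e-3,1e-4):
    o=fit2(lam);print(lam,abs(o.fun[:24]).max(),np.abs(o.fun[:24]).reshape(-1,3).max(1).round(4));print(o.x.reshape(5,3).round(3))
E
```

```text
0.01 0.0006660871514441724 [0.0001 0.0003 0.0003 0.0004 0.0004 0.0007 0.0007 0.0003]
[[-0.003 -0.     0.198]
 [ 0.002 -0.     0.6  ]
 [ 0.231 -0.     0.004]
 [ 0.231 -0.096 -0.004]
 [ 0.353 -0.096  0.003]]
0.001 0.0006233603452456826 [0.0002 0.0003 0.0003 0.0004 0.0004 0.0006 0.0005 0.0002]
[[-0.004  0.     0.198]
 [ 0.     0.     0.602]
 [ 0.232  0.     0.003]
 [ 0.232 -0.096 -0.003]
 [ 0.355 -0.096  0.004]]
0.0001 0.0006229311536620763 [0.0002 0.0003 0.0003 0.0004 0.0004 0.0006 0.0005 0.0002]
[[-0.004  0.     0.198]
 [ 0.     0.     0.602]
 [ 0.232  0.     0.003]
 [ 0.232 -0.096 -0.003]
 [ 0.355 -0.096  0.004]]
```

Run:
```python
import sys;sys.path.insert(0,'.')
from k2 import *
p=fit2(1e-3).x;np.save("kp.npy",p)
g=Ro.from_euler("xyz",[180,-45,-2.9],degrees=True)
L=np.array([.5132,.4246,.03])
q=np.array(data[-1][0])
for rolls in ((0,10,20,30),(0,-10,-20,-30)):
  q=np.array(data[-1][0])
  for roll in rolls:
    R=g*Ro.from_rotvec(np.radians(roll)*X)
    for nm,back in (("pre",.045),("at",0)):
        t=L-R.apply([-.0925,0,.0146+back]); q,e=ik2(p,t,R,q); print(roll,nm,q.round(1),round(e,2),t.round(3))
# regrasp (gauge in V, s from tip) with tool at angle phi to -g; then upright in tube with tool azimuth az
print("regrasp / tube")
for phi in (25,35,45,60):
    Rg=Ro.from_euler("xyz",[180,45-phi,-2.9],degrees=True)  # tool z: phi from gauge-down
    grip=L+np.array([.7062,-.0358,.7071])*.095
    q,e=ik2(p,grip-Rg.apply([0,0,.003]),Rg,np.array(data[5][0]));print("phi",phi,"regrasp",q.round(1),round(e,1))
    for az in (-60,-30,0,30,60):
        Rt=Ro.from_euler("xyz",[180,-phi,az],degrees=True)
        for h in (.107,.170):
            best=min((ik2(p,np.array([.5256,-.2539,h])-Rt.apply([0,0,.003]),Rt,np.array(s)) for s in ([-10,15,-20,0,-40,80.],[-10,15,-20,60,-40,50.],[-10,15,-20,-60,-40,50.])),key=lambda x:x[1])
            print("   az",az,h,best[0].round(1),round(best[1],1))
```

```text
0 pre [ 55.1  19.2 -50.6  95.5 -37.4 -57.6] 4.99 [0.536 0.423 0.138]
0 at [ 52.6  23.5 -47.7  95.5 -36.7 -56.5] 9.6 [0.568 0.422 0.106]
10 pre [ 51.1  16.2 -50.9  95.5 -29.4 -52.4] 20.82 [0.537 0.413 0.137]
10 at [ 49.   21.  -47.6  95.5 -28.5 -51.4] 25.58 [0.568 0.419 0.106]
20 pre [ 45.   13.5 -50.9  95.5 -18.1 -44.2] 39.17 [0.538 0.403 0.135]
20 at [ 43.7  18.6 -47.3  95.5 -17.4 -43.5] 43.52 [0.569 0.417 0.105]
30 pre [ 35.4  12.  -50.5  95.5  -1.7 -31.7] 57.13 [0.541 0.393 0.132]
30 at [ 35.6  17.3 -46.7  95.5  -1.9 -31.9] 60.48 [0.569 0.414 0.104]
0 pre [ 55.1  19.2 -50.6  95.5 -37.4 -57.6] 4.99 [0.536 0.423 0.138]
0 at [ 52.6  23.5 -47.7  95.5 -36.7 -56.5] 9.6 [0.568 0.422 0.106]
-10 pre [ 63.8  23.7 -45.   78.5 -46.3 -50.4] 0.0 [0.538 0.434 0.137]
-10 at [ 57.9  26.6 -45.5  87.  -43.9 -54.7] 0.0 [0.568 0.424 0.106]
-20 pre [ 69.8  29.8 -35.1  61.5 -56.9 -41.1] 0.0 [0.54  0.444 0.135]
-20 at [ 65.3  31.7 -36.9  67.5 -53.6 -44.3] 0.0 [0.569 0.427 0.105]
-30 pre [ 72.1  36.3 -24.4  51.1 -68.  -34.7] 0.0 [0.544 0.453 0.132]
-30 at [ 68.5  37.5 -27.2  55.2 -64.3 -37. ] 0.0 [0.57  0
[... 1967 characters left out ...]
] 48.5
phi 60 regrasp [ 57.   25.6 -22.7  22.3 -36.1  12.6] 0.0
   az -60 0.107 [  3.4  22.6 -58.3  91.  -53.2 -68.3] 39.6
   az -60 0.17 [  4.1  14.4 -58.3  87.2 -51.8 -59.7] 31.5
   az -30 0.107 [-2.520e+01  8.300e+00 -3.230e+01 -8.750e+01 -1.000e-01  1.737e+02] 23.8
   az -30 0.17 [-2.520e+01  2.100e+00 -3.290e+01 -8.730e+01 -1.000e-01  1.737e+02] 15.2
   az 0 0.107 [-29.7   9.8 -28.8 -67.  -20.9 173.7] 41.3
   az 0 0.17 [-31.8   4.2 -28.4 -67.  -24.8 173.7] 26.6
   az 30 0.107 [-32.9  16.4 -17.5 -50.4 -46.9 173.7] 64.2
   az 30 0.17 [-35.3  12.  -15.7 -51.4 -52.4 173.7] 52.5
   az 60 0.107 [-32.   26.7  -2.  -40.3 -72.3 173.7] 90.3
   az 60 0.17 [-34.2  23.6   1.1 -42.5 -78.9 173.7] 81.8
```

```bash
python3 -m pendant '[[[0,0,0,-1,0,0,-1],[0,0,0,-1,0,0,-1],[0,0,0,-1,0,0,-1],[0,0,0,-1,0,0,-1],[0,0,0,-1,0,0,-1],[0,0,0,0,0,0,-1],[0,0,0,0,0,0,-1],[0,0,0,0,0,0,-1]]]'
python3 - <<'E'
import sys;sys.path.insert(0,'.')
from h import *
from plant import r
s=r.get_state();print(s["time_s"],s["joints"].round(1))
R=Ro.from_euler("xyz",s["eef_rot"],degrees=True).as_matrix();p=s["tcp_pos"]
g=R[:,0];print("axis",g,"elev",np.degrees(np.arcsin(g[2])),"yaw",np.degrees(np.arctan2(g[1],g[0])))
tip=p+R@[-.0925,0,.0146]
L=np.array([.5132,.4246,.03]);d=np.array([.9987,-.0506,0]);G=(d+[0,0,1])/2**.5;N=(np.array([0,0,1])-d)/2**.5
for nm,t in [("above 10mm, 5 up slope",L+.005*G+.010*N),("touch",L+.005*G),("low",L)]: print(nm,(R.T@(t-tip)/.02).round(3))
c=load("top")
K=c["camera_matrix"];D=c["depth"];v,u=np.nonzero(D>0);q=D[v,u]
X=np.c_[(u-K[0,2])/K[0,0]*q,-(v-K[1,2])/K[1,1]*q,-q];E=c["extrinsics"];W=(X-E[:3,3])@E[:3,:3]
for z0 in (.12,.3):
    m=(W[:,0]>.45)&(W[:,1]>.15)&(W[:,1]<.65)&(W[:,2]>z0);print(z0,m.sum(),"min x",W[m][np.argsort(W[m][:,0])[:6]].round(3))
E
```

```text
time_s: 26.75
tcp_pos: [0.5382, 0.4223, 0.1946]
eef_rot: [160.1, -44.9, -3.0]
contact_force: [0.3, -0.7, -0.4]
gripper_width: 0.0173
gripper_force: 50.0
26.75 [ 70.1  24.5 -34.6  58.2 -59.8 -35.5]
axis [ 0.70679485 -0.03685666  0.7064578 ] elev 44.94743844812901 yaw -2.9850529149125116
above 10mm, 5 up slope [-1.825 -1.558  3.427]
touch [-1.824 -1.729  3.897]
low [-2.074 -1.729  3.897]
0.12 13837 min x [[0.728 0.633 0.131]
 [0.728 0.635 0.282]
 [0.729 0.643 0.272]
 [0.729 0.636 0.224]
 [0.729 0.633 0.243]
 [0.729 0.642 0.223]]
0.3 11381 min x [[0.73  0.635 0.313]
 [0.73  0.639 0.304]
 [0.73  0.644 0.313]
 [0.73  0.636 0.304]
 [0.73  0.647 0.313]
 [0.73  0.643 0.32 ]]
```

```bash
python3 -m pendant '[[[-0.365,-0.312,0.685,0,0,0,-1],[-0.365,-0.312,0.685,0,0,0,-1],[-0.365,-0.312,0.685,0,0,0,-1],[-0.365,-0.312,0.685,0,0,0,-1],[-0.365,-0.312,0.685,0,0,0,-1],[0,0,0,0,0,0,-1],[0,0,0,0,0,0,-1],[0,0,0,0,0,0,-1]]]'
cat > rest.py <<'E'
from h import *
from plant import r
s=r.get_state();print(s["time_s"],s["joints"].round(1),s["contact_force"].round(1),s["moment"].round(2))
R=Ro.from_euler("xyz",s["eef_rot"],degrees=True).as_matrix();p=s["tcp_pos"]
tip=p+R@[-.0925,0,.0146]
L=np.array([.5132,.4246,.03]);d=np.array([.9987,-.0506,0]);G=(d+[0,0,1])/2**.5;N=(np.array([0,0,1])-d)/2**.5
print("tip rel low: along,normal,side mm",[round(float((tip-L)@v)*1000,2) for v in (G,N,np.cross(N,G))],"tip",tip.round(4))
for nm,t in [("touch",L+.005*G),("low",L)]: print(nm,(R.T@(t-tip)/.02).round(3))
E
python3 rest.py
```

```text
time_s: 27.55
tcp_pos: [0.5659, 0.4273, 0.116]
eef_rot: [160.0, -45.0, -2.9]
contact_force: [0.3, 0.0, 0.1]
gripper_width: 0.017
gripper_force: 50.0
27.55 [ 65.8  31.  -36.6  66.4 -54.2 -43.3] [0.3 0.  0.1] [1.36 2.54 0.02]
tip rel low: along,normal,side mm [5.45, 9.94, 0.42] tip [0.51   0.4252 0.0409]
touch [-0.023 -0.15   0.474]
low [-0.273 -0.15   0.474]
```

```bash
python3 -m pendant '[[[0,-0.03,0.1,0,0,0,-1],[0,-0.03,0.1,0,0,0,-1],[0,-0.03,0.08,0,0,0,-1],[0,-0.03,0.06,0,0,0,-1],[0,-0.015,0.05,0,0,0,-1],[0,0,0,0,0,0,-1],[0,0,0,0,0,0,-1],[0,0,0,0,0,0,-1]]]'
python3 rest.py
```

```text
time_s: 28.35
tcp_pos: [0.5716, 0.4268, 0.1099]
eef_rot: [160.0, -45.0, -2.9]
contact_force: [0.2, -0.0, -0.6]
gripper_width: 0.0172
gripper_force: 50.0
28.35 [ 65.1  31.6 -36.5  67.3 -53.7 -43.8] [ 0.2 -0.  -0.6] [1.3  2.61 0.01]
tip rel low: along,normal,side mm [5.14, 1.59, 0.15] tip [0.5157 0.4246 0.0348]
touch [-0.007 -0.02   0.077]
low [-0.257 -0.02   0.077]
```

```bash
python3 -m pendant '[[[0,-0.01,0.04,0,0,0,-1],[0,-0.01,0.04,0,0,0,-1],[0,-0.01,0.04,0,0,0,-1],[0,0,0,0,0,0,-1],[0,0,0,0,0,0,-1],[0,0,0,0,0,0,-1],[0,0,0,0,0,0,-1],[0,0,0,0,0,0,-1]]]'
python3 rest.py
```

```text
time_s: 29.15
tcp_pos: [0.5734, 0.4265, 0.1083]
eef_rot: [160.0, -45.0, -2.9]
contact_force: [-1.2, 0.1, 0.3]
gripper_width: 0.0171
gripper_force: 50.0
29.15 [ 64.9  31.8 -36.6  67.6 -53.6 -44. ] [-1.2  0.1  0.3] [ 1.08  2.59 -0.22]
tip rel low: along,normal,side mm [5.25, -0.81, -0.05] tip [0.5175 0.4243 0.0331]
touch [-0.013  0.012 -0.039]
low [-0.263  0.012 -0.039]
```

```bash
python3 -m pendant '[[[-0.05,0,-0.01,0,0,0,-1],[-0.05,0,0,0,0,0,-1],[-0.05,0,0,0,0,0,-1],[-0.04,0,0,0,0,0,-1],[-0.03,0,0,0,0,0,-1],[0,0,0,0,0,0,-1],[0,0,0,0,0,0,-1],[0,0,0,0,0,0,-1]]]'
python3 rest.py
```

```text
time_s: 29.95
tcp_pos: [0.5701, 0.4267, 0.1051]
eef_rot: [160.0, -45.0, -2.9]
contact_force: [-0.9, -0.1, 1.8]
gripper_width: 0.0172
gripper_force: 50.0
29.95 [ 65.1  31.9 -36.8  67.7 -53.5 -44.5] [-0.9 -0.1  1.8] [ 1.09  2.2  -0.01]
tip rel low: along,normal,side mm [0.69, -0.72, -0.02] tip [0.5142 0.4245 0.03  ]
touch [ 0.216  0.011 -0.034]
low [-0.034  0.011 -0.034]
```

```bash
python3 -m pendant '[[[-0.03,0,0,0,0,0,-1],[-0.03,0,0,0,0,0,-1],[-0.03,0,0,0,0,0,-1],[0,0,0,0,0,0,-1],[0,0,0,0,0,0,-1],[0,0,0,0,0,0,-1],[0,0,0,0,0,0,-1],[0,0,0,0,0,0,-1]]]'
python3 rest.py
```

```text
time_s: 30.75
tcp_pos: [0.5695, 0.4267, 0.1049]
eef_rot: [160.0, -45.1, -3.0]
contact_force: [4.7, -0.2, 4.6]
gripper_width: 0.0172
gripper_force: 50.0
30.75 [ 65.2  31.9 -36.9  67.8 -53.6 -44.7] [ 4.7 -0.2  4.6] [0.45 0.02 0.6 ]
tip rel low: along,normal,side mm [0.22, -0.6, 0.07] tip [0.5138 0.4246 0.0297]
touch [ 0.239  0.013 -0.027]
low [-0.011  0.014 -0.027]
```

```bash
python3 -m pendant '[[[0.03,0,0,0,0,0,0],[0,0,0,0,0,0,0],[0,0,0,0,0,0,0],[0,0,-0.5,0,0,0,0],[0,0,-1,0,0,0,0],[0,0,-1,0,0,0,0],[0,0,-1,0,0,0,0],[0,0,-1,0,0,0,0]]]'
python3 -m pendant '[[[0,0,-1,1,0,0,0],[0,0,-1,1,-0.5,0,0],[0,0,0,1,-1,0,0],[0,0,0,1,-1,0,0],[0,0,0,1,-1,0,0],[0,0,0,0,-1,0,0],[0,0,0,0,-1,0,0],[0,0,0,0,-1,0,0]]]'
cat > go.py <<'E'
import sys
from h import *
from plant import r
s=r.get_state();R=Ro.from_euler("xyz",s["eef_rot"],degrees=True)
t=np.array([float(x) for x in sys.argv[1:4]]);print(s["time_s"],s["joints"].round(1),"shift u",(R.inv().apply(t-s["tcp_pos"])/.02).round(3))
if len(sys.argv)>4:
    Rt=Ro.from_euler("xyz",[float(x) for x in sys.argv[4:7]],degrees=True)
    print("turn u",(np.degrees((R.inv()*Rt).as_rotvec())/4).round(3),"shift after turn",(Rt.inv().apply(t-s["tcp_pos"])/.02).round(3))
E
python3 go.py .615 .4195 .195 180 20 -2.9
python3 - <<'E'
import sys;sys.path.insert(0,'.')
from h import *
from plant import vision
import cv2
c=vision.capture("side");f=c["frame"]
L=np.array([.5138,.4246,.0297]);G=np.array([.7062,-.0358,.7071])
print(Q(c,L),Q(c,L+.13*G))
cv2.imwrite("pics/s3.png",cv2.resize(f[240:340,210:330],None,fx=5,fy=5,interpolation=cv2.INTER_CUBIC))
E
```

```text
time_s: 31.55
tcp_pos: [0.5099, 0.461, 0.1647]
eef_rot: [160.0, -45.0, -2.9]
contact_force: [-0.0, 0.6, 1.3]
gripper_width: 0.0439
gripper_force: 0.0
time_s: 32.35
tcp_pos: [0.4834, 0.4746, 0.1914]
eef_rot: [-178.7, -18.9, -4.6]
contact_force: [0.9, -0.1, 0.5]
gripper_width: 0.0439
gripper_force: 0.0
32.35 [ 69.   16.9 -24.8  25.7 -44.4  -1.3] shift u [6.471 2.271 1.974]
turn u [-0.312 -9.728 -0.314] shift after turn [ 6.245  2.421 -2.465]
(np.float64(278.7006623422948), np.float64(304.1511156743806)) (np.float64(249.14148441046416), np.float64(274.57899850527656))
```

View pics/s3.png

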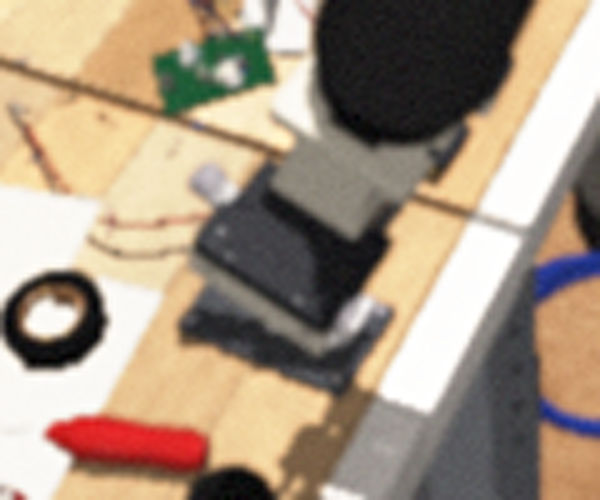

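```bash
python3 -m pendant '[[[0,0,0,-0.03,-1,-0.03,0],[0,0,0,-0.03,-1,-0.03,0],[0,0,0,-0.03,-1,-0.03,0],[0,0,0,-0.03,-1,-0.03,0],[0,0,0,-0.03,-1,-0.03,0],[0,0,0,-0.03,-1,-0.03,0],[0,0,0,-0.03,-1,-0.03,0],[0,0,0,-0.03,-1,-0.03,0]]]'
python3 -m pendant '[[[0,0,0,-0.03,-0.9,-0.03,0],[0,0,0,-0.03,-0.83,-0.03,0],[1,0.4,-0.4,0,0,0,0],[1,0.4,-0.4,0,0,0,0],[1,0.4,-0.4,0,0,0,0],[1,0.4,-0.4,0,0,0,0],[1,0.4,-0.4,0,0,0,0],[1,0.4,-0.4,0,0,0,0]]]'
python3 go.py .6151 .4195 .1909 180 20 -2.9
```

```text
time_s: 33.2
tcp_pos: [0.4843, 0.4745, 0.1912]
eef_rot: [-179.9, 13.0, -3.3]
contact_force: [0.3, 0.4, -0.0]
gripper_width: 0.0437
gripper_force: 0.0
time_s: 34.0
tcp_pos: [0.6126, 0.4185, 0.1956]
eef_rot: [179.9, 19.7, -3.1]
contact_force: [0.5, 0.0, -0.6]
gripper_width: 0.0438
gripper_force: 0.0
34.0 [ 42.2  38.5  26.9 -13.8 -92.5  45.8] shift u [ 0.196 -0.059  0.18 ]
turn u [ 0.012 -0.081 -0.05 ] shift after turn [ 0.197 -0.059  0.179]
```

```bash
python3 -m pendant '[[[0.2,-0.06,0.2,0,-0.08,-0.05,0],[0,0,0.8,0,0,0,0],[0,0,1,0,0,0,0],[0,0,1,0,0,0,0],[0,0,0.7,0,0,0,0],[0,0,0,0,0,0,0],[0,0,0,0,0,0,0],[0,0,0,0,0,0,0]]]'
python3 go.py .5819 .4212 .0997 180 20 -2.9
```

```text
time_s: 34.8
tcp_pos: [0.5905, 0.422, 0.126]
eef_rot: [-179.9, 20.0, -2.8]
contact_force: [0.2, -0.3, -0.2]
gripper_width: 0.044
gripper_force: 0.0
34.8 [ 43.3  39.6  19.8 -14.4 -84.5  47.1] shift u [0.045 0.063 1.381]
turn u [-0.017 -0.002  0.017] shift after turn [0.045 0.062 1.381]
```

```bash
python3 -m pendant '[[[0.045,0.06,0.6,0,0,0,0],[0,0,0.5,0,0,0,0],[0,0,0.28,0,0,0,0],[0,0,0,0,0,0,0],[0,0,0,0,0,0,-1],[0,0,0,0,0,0,-1],[0,0,0,0,0,0,-1],[0,0,0,0,0,0,-1]]]' 55
python3 -m pendant '[[[0,0,0,0,0,0,-1],[0,0,0,0,0,0,-1],[0,0,0,0,0,0,-1],[0,0,0,0,0,0,-1],[0,0,0,0,0,0,-1],[0,0,0,0,0,0,-1],[0,0,0,0,0,0,-1],[0,0,0,0,0,0,-1]]]'
python3 go.py .5819 .4212 .0997 180 20 -2.9; python3 -c "
from plant import r
s=r.get_state();print(s['contact_force'],s['moment'],s['tcp_pos'],s['eef_rot'])"
```

```text
time_s: 35.6
tcp_pos: [0.5813, 0.4211, 0.0988]
eef_rot: [-179.9, 20.1, -2.8]
contact_force: [0.5, 1.6, 0.8]
gripper_width: 0.0179
gripper_force: 55.2
time_s: 36.4
tcp_pos: [0.5813, 0.4211, 0.0988]
eef_rot: [-179.9, 20.1, -2.8]
contact_force: [2.0, 2.4, 2.3]
gripper_width: 0.0177
gripper_force: 55.0
36.4 [ 43.7  40.1  17.1 -14.6 -81.3  47.5] shift u [ 0.011 -0.004 -0.054]
turn u [-0.012  0.015  0.013] shift after turn [ 0.011 -0.004 -0.054]
[1.98217926 2.38425587 2.33653981] [ 0.67494086 -1.18555669 -0.33398828] [0.58132754 0.42114239 0.09875571] [-179.93243874   20.06083774   -2.84426573]
```

```bash
python3 -m pendant '[[[-0.07,0,-0.19,0,0,0,-1],[-0.17,0,-0.47,0,0,0,-1],[-0.343,0,-0.94,0,0,0,-1],[-0.343,0,-0.94,0,0,0,-1],[-0.343,0,-0.94,0,0,0,-1],[-0.343,0,-0.94,0,0,0,-1],[-0.343,0,-0.94,0,0,0,-1],[-0.343,0,-0.94,0,0,0,-1]]]'
cat > tube.py <<'E'
import sys
from k2 import *
from h import load
from plant import r
p0=np.array([.5813,.4211,.0988]);R0=Ro.from_euler("xyz",[-179.93,20.06,-2.84],degrees=True)
tipT=R0.inv().apply(np.array([.5138,.4246,.0297])-p0);gT=R0.inv().apply([.7062,-.0358,.7071])
TUBE=np.array([.5256,-.2539,0])
def target(z,yaw):
    a=np.degrees(np.arctan2(gT[0],-gT[2])) # tilt in tool xz plane
    R=Ro.from_euler("xyz",[180,-a,yaw],degrees=True)
    v=R.apply(gT); R=Ro.align_vectors([[0,0,1]],[v])[0]*R
    return TUBE+[0,0,z]-R.apply(tipT),R
if __name__=="__main__":
    z,yaw=float(sys.argv[1]),float(sys.argv[2])
    s=r.get_state();R=Ro.from_euler("xyz",s["eef_rot"],degrees=True);q=s["joints"]
    tip=s["tcp_pos"]+R.apply(tipT);g=R.apply(gT)
    print(s["time_s"],q.round(1),"tip",tip.round(4),"axis",g.round(4),"F",s["contact_force"].round(1),"M",s["moment"].round(2))
    t,Rt=target(z,yaw)
    print("target",t.round(4),Rt.as_euler("xyz",degrees=True).round(2),"turn u",(np.degrees((R.inv()*Rt).as_rotvec())/4).round(3),"shift now",(R.inv().apply(t-s["tcp_pos"])/.02).round(3),"shift after turn",(Rt.inv().apply(t-s["tcp_pos"])/.02).round(3))
    if len(sys.argv)>3:
        pp=np.load("kp.npy")
        for zz in (z,.012): 
            t,Rt=target(zz,yaw);qq,e=ik2(pp,t,Rt,np.array([-9.,9,-33,-10,-25,108]));print(zz,qq.round(1),round(e,2))
E
python3 tube.py .12 -2.9 1; python3 tube.py .12 10 1
python3 - <<'E'
import sys;sys.path.insert(0,'.')
from h import *
c=load("top")
K=c["camera_matrix"];D=c["depth"];v,u=np.nonzero(D>0);q=D[v,u]
X=np.c_[(u-K[0,2])/K[0,0]*q,-(v-K[1,2])/K[1,1]*q,-q];E=c["extrinsics"];W=(X-E[:3,3])@E[:3,:3]
for a,b in ((.47,.6),(.6,.72)):
  for y in np.arange(-.3,.4,.1):
    m=(W[:,0]>a)&(W[:,0]<b)&(W[:,1]>y)&(W[:,1]<y+.1);print(a,round(y,1),np.percentile(W[m,2],99.8).round(3),end=" ; ")
E
```

```text
time_s: 37.2
tcp_pos: [0.5808, 0.4203, 0.2337]
eef_rot: [180.0, 20.1, -2.9]
contact_force: [0.4, -0.7, -2.3]
gripper_width: 0.0178
gripper_force: 55.0
37.2 [ 43.7  35.   25.6 -14.5 -94.6  44.1] tip [0.5132 0.4237 0.1647] axis [ 0.7072 -0.0349  0.7061] F [ 0.4 -0.7 -2.3] M [-0.11 -1.26 -0.03]
target [ 0.5245 -0.2539  0.2167] [-179.98  -24.94   -2.91] turn u [9.000e-03 1.127e+01 9.000e-03] shift now [-0.76  33.809  1.199] shift after turn [-1.359 33.811  0.297]
0.12 [ -8.1   2.2 -30.5  -4.1 -32.5  98.2] 0.0
0.012 [ -8.3  10.9 -36.8  -7.5 -17.6 102. ] 0.0
37.2 [ 43.7  35.   25.6 -14.5 -94.6  44.1] tip [0.5132 0.4237 0.1647] axis [ 0.7072 -0.0349  0.7061] F [ 0.4 -0.7 -2.3] M [-0.11 -1.26 -0.03]
target [ 0.5246 -0.2542  0.2167] [-179.98  -24.94    9.99] turn u [ 0.148 11.221 -3.298] shift now [-0.758 33.821  1.198] shift after turn [-8.178 32.722 -2.873]
0.12 [-13.4   4.3 -23.5 -15.1 -40.1 123.2] 0.0
0.012 [-14.4  12.5 -28.2 -21.7 -28.1 131.7] 0.0
0.47 -0.3 0.135 ; 0.47 -0.2 0.133 ; 0.47 -0.1 0.113 ; 0.47 0.0 0.093 ; 0.47 0.1 0.113 ; 0.47 0.2 0.024 ; 0.47 0.3 0.018 ; 0.6 -0.3 0.176 ; 0.6 -0.2 0.174 ; 0.6 -0.1 0.11 ; 0.6 0.0 0.133 ; 0.6 0.1 0.115 ; 0.6 0.2 0.114 ; 0.6 0.3 0.013 ;
```

```bash
python3 -m pendant '[[[-0.3,0.8,-0.85,0,0,0,-1],[-0.3,0.8,-0.85,0,0,0,-1],[0,1,0,0,0.94,0,-1],[0,1,0,0,0.94,0,-1],[0,1,0,0,0.94,0,-1],[0,1,0,0,0.94,0,-1],[0,1,0,0,0.94,0,-1],[0,1,0,0,0.94,0,-1]]]'
python3 -m pendant '[[[0,1,0,0,0.94,0,-1],[0,1,0,0,0.94,0,-1],[0,1,0,0,0.94,0,-1],[0,1,0,0,0.94,0,-1],[0,1,0,0,0.94,0,-1],[0,1,0,0,0.94,0,-1],[0,1,0,0,0,0,-1],[0,1,0,0,0,0,-1]]]'
python3 -m pendant '[[[0,1,0,0,0,0,-1],[0,1,0,0,0,0,-1],[0,1,0,0,0,0,-1],[0,1,0,0,0,0,-1],[0,1,0,0,0,0,-1],[0,1,0,0,0,0,-1],[0,1,0,0,0,0,-1],[0,1,0,0,0,0,-1]]]'
python3 -m pendant '[[[0,1,0,0,0,0,-1],[0,1,0,0,0,0,-1],[0,1,0,0,0,0,-1],[0,1,0,0,0,0,-1],[0,1,0,0,0,0,-1],[0,1,0,0,0,0,-1],[0,0.7,0,0,0,0,-1],[0,0.3,0,0,0,0,-1]]]'
python3 tube.py .12 -2.9 1
```

```text
time_s: 38.0
tcp_pos: [0.5736, 0.2666, 0.2694]
eef_rot: [-180.0, -2.6, -2.9]
contact_force: [-0.8, 0.2, -1.6]
gripper_width: 0.0179
gripper_force: 55.0
time_s: 38.8
tcp_pos: [0.5644, 0.1063, 0.2686]
eef_rot: [179.9, -25.0, -2.9]
contact_force: [0.6, 0.1, -1.7]
gripper_width: 0.0174
gripper_force: 55.0
time_s: 39.6
tcp_pos: [0.5566, -0.0528, 0.2687]
eef_rot: [180.0, -25.0, -2.9]
contact_force: [0.8, 0.5, -0.7]
gripper_width: 0.0179
gripper_force: 55.0
time_s: 40.4
tcp_pos: [0.5496, -0.1923, 0.2685]
eef_rot: [-180.0, -25.0, -3.0]
contact_force: [-0.2, -0.8, -1.6]
gripper_width: 0.0175
gripper_force: 55.0
40.4 [  1.   -1.7 -29.6   2.8 -37.2  84.1] tip [ 0.5507 -0.1923  0.1719] axis [-8.e-04  1.e-04  1.e+00] F [-0.2 -0.8 -1.6] M [0.01 1.79 0.02]
target [ 0.5245 -0.2539  0.2167] [-179.98  -24.94   -2.91] turn u [ 0.011 -0.012 -0.021] shift now [-2.084  3.143  1.89 ] shift after turn [-2.087  3.142  1.89 ]
0.12 [ -8.1   2.2 -30.5  -4.1 -32.5  98.2] 0.0
0.012 [ -8.3  10.9 -36.8  -7.5 -17.6 102. ] 0.0
```

```bash
python3 -m pendant '[[[-0.52,0.786,0.47,0,0,0,-1],[-0.52,0.786,0.47,0,0,0,-1],[-0.52,0.786,0.47,0,0,0,-1],[-0.52,0.786,0.47,0,0,0,-1],[0,0,0,0,0,0,-1],[0,0,0,0,0,0,-1],[0,0,0,0,0,0,-1],[0,0,0,0,0,0,-1]]]'
python3 tube.py .09 -2.9
python3 - <<'E'
import sys;sys.path.insert(0,'.')
from h import *
from tube import tipT,gT
from plant import r,vision
import cv2
s=r.get_state();R=Ro.from_euler("xyz",s["eef_rot"],degrees=True)
tip=s["tcp_pos"]+R.apply(tipT);g=R.apply(gT)
for n in ("wrist","side","top"):
    c=vision.capture(n);np.savez(f"{n}9.npz",pos=s["tcp_pos"],rot=s["eef_rot"],**c);c=load(n+"9")
    if n=="wrist": c=wcam(c)
    print(n,"tip",np.round(Q(c,tip),1),"joint",np.round(Q(c,tip+.055*g),1),"mouth",np.round(Q(c,np.array([.5256,-.2539,.07])),1),"knob",np.round(Q(c,tip+.13*g),1))
    cv2.imwrite(f"pics/{n}9.png",c["frame"])
E
```

```text
time_s: 41.2
tcp_pos: [0.5264, -0.2517, 0.2174]
eef_rot: [-180.0, -25.1, -2.8]
contact_force: [1.0, -0.6, -0.5]
gripper_width: 0.0175
gripper_force: 55.0
41.2 [ -7.8   2.  -30.5  -3.9 -32.6  97.8] tip [ 0.5278 -0.2517  0.1208] axis [-2.5e-03  1.0e-04  1.0e+00] F [ 1.  -0.6 -0.5] M [0.01 1.77 0.05]
target [ 0.5245 -0.2539  0.1867] [-179.98  -24.94   -2.91] turn u [-0.008 -0.036  0.017] shift now [-0.734  0.118  1.356] shift after turn [-0.73   0.118  1.358]
wrist tip [321.2 260.8] joint [321.3 262.9] mouth [323.5 261.7] knob [321.6 268.9]
side tip [349.4 160.7] joint [349.8 149.3] mouth [349.6 170.7] knob [350.5 132.9]
top tip [400.7 202.6] joint [404.  199.8] mouth [398.5 205.7] knob [409.  195.6]
```

```bash
python3 -m pendant '[[[-0.24,0.04,0.45,0,-0.036,0.017,-1],[-0.24,0.04,0.45,0,0,0,-1],[-0.25,0.04,0.45,0,0,0,-1],[0,0,0,0,0,0,-1],[0,0,0,0,0,0,-1],[0,0,0,0,0,0,-1],[0,0,0,0,0,0,-1],[0,0,0,0,0,0,-1]]]'
python3 tube.py .075 -2.9
python3 - <<'E'
import sys;sys.path.insert(0,'.')
from h import *
from tube import tipT,gT
from plant import r,vision
import cv2
print("tipT",tipT.round(5),"gT",gT.round(4))
s=r.get_state();R=Ro.from_euler("xyz",s["eef_rot"],degrees=True)
tip=s["tcp_pos"]+R.apply(tipT)
c=vision.capture("side");np.savez("side10.npz",**c)
print("tip",np.round(Q(c,tip),1),"mouth",np.round(Q(c,np.array([.5256,-.2539,.07])),1),"base of tube",np.round(Q(c,np.array([.5256,-.2539,.008])),1))
cv2.imwrite("pics/s10.png",cv2.resize(c["frame"][135:205,305:395],None,fx=8,fy=8,interpolation=cv2.INTER_CUBIC))
E
```

```text
time_s: 42.15
tcp_pos: [0.5243, -0.2544, 0.1864]
eef_rot: [-179.9, -24.9, -2.9]
contact_force: [-0.1, -0.2, -1.2]
gripper_width: 0.0179
gripper_force: 55.0
42.15 [ -8.2   4.1 -32.5  -4.7 -28.6  98.9] tip [ 0.5253 -0.2544  0.0897] axis [ 3.e-04 -6.e-04  1.e+00] F [-0.1 -0.2 -1.2] M [-0.02  1.77 -0.  ]
target [ 0.5245 -0.2539  0.1717] [-179.98  -24.94   -2.91] turn u [-0.005  0.005 -0.009] shift now [-0.301 -0.025  0.673] shift after turn [-0.301 -0.026  0.672]
tipT [-3.979e-02 -4.000e-05  8.809e-02] gT [ 4.217e-01 -3.000e-04 -9.067e-01]
tip [349.9 166.7] mouth [349.6 170.7] base of tube [349.1 182.5]
```

View pics/s10.png

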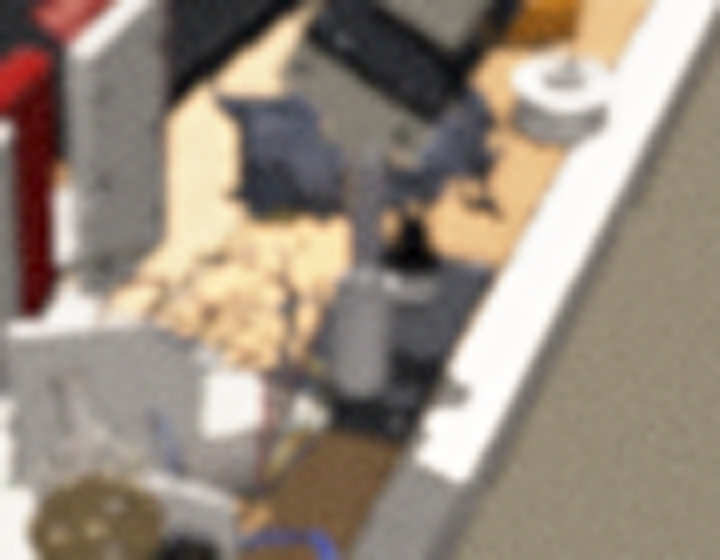

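The side crop shows the gauge upright at about x=350–384, just above the tube at x≈332–392, and the stopper seated in the pocket at (410,245). I'll check the sideways centring numerically.

Run:
```python
import sys;sys.path.insert(0,'.')
from h import *
import cv2
np.set_printoptions(linewidth=220)
c=load("side10");g=c["frame"].astype(int).sum(2)//3
print(np.arange(340,362))
for v in range(155,186): print(v,g[v,340:362])
# predicted silhouettes (left,right) at given height for gauge r=10, tube r=16/17.5
E=c["extrinsics"];rx=E[0,:3].copy();rx[2]=0;rx/=np.linalg.norm(rx)
for n,xy,z,rad in [("gauge",(.5253,-.2544),.10,.01),("gauge",(.5253,-.2544),.12,.01),("rim",(.5256,-.2539),.068,.0175),("tube",(.5256,-.2539),.045,.016)]:
    p=np.array([*xy,z]);print(n,z,np.round(Q(c,p-rad*rx),1),np.round(Q(c,p+rad*rx),1))
D=c["depth"];print(D[158:184:3,345:355].round(3))
```

```text
[340 341 342 343 344 345 346 347 348 349 350 351 352 353 354 355 356 357 358 359 360 361]
155 [ 68  88  99 102 102  98  92 102 107 117 122 125 112  95 111 122 125 112  92  85  80  85]
156 [ 63  73  89 100  98  97  89  88  97 107 107 109 108  82  78  80  87  83  68  70  75  82]
157 [ 58  64  85  92  91  93  81  76  96 109 108 110 100  79  67  63  58  59  66  71  92 115]
158 [ 59  59  67  86  81  85  80  81  95 102 102 101 101  88  74  66  64  62  67  85 118 151]
159 [ 57  54  53  65  66  71  71  81  96 105 103 109  96  87  79  79  82  70  68  92 144 172]
160 [ 60  52  49  53  59  60  60  69  94 105 104 104  92  88  75  83 106  94  92 129 173 187]
161 [ 76  72  78  81  73  65  78  84  95 100 105 101 104 116 102  82 104 105 126 168 192 196]
162 [111 115 149 157 129 114 140 159 127 101 106 102 116 148 120  66  57  77 138 176 192 198]
163 [175 181 202 208 194 181 201 204 167 111 100 107 119 146 114  50  19  45 112 174 192 192]
164 [215 215 208 212 217 217 217 213 173 114 107 101 109 113  83  36  14  27  96 167 193 195]
165 [214 215 199 206 217 219 219 216 172 114  99 105  92  83  54  27  
[... 1925 characters left out ...]
7] [352.4 164.7]
gauge 0.12 [347.7 160.7] [352.6 160.7]
rim 0.068 [345.4 171.1] [353.8 171. ]
tube 0.045 [345.6 175.5] [353.2 175.5]
[[1.805 1.823 1.82  1.613 1.612 1.615 1.613 1.607 1.814 1.816]
 [1.788 1.788 1.786 1.631 1.616 1.621 1.614 1.621 1.787 1.815]
 [1.813 1.819 1.82  1.629 1.627 1.635 1.628 1.63  1.824 1.734]
 [1.8   1.802 1.803 1.642 1.636 1.645 1.634 1.753 1.749 1.746]
 [1.784 1.662 1.662 1.673 1.672 1.674 1.668 1.668 1.657 1.745]
 [1.746 1.667 1.644 1.646 1.659 1.652 1.651 1.652 1.664 1.755]
 [1.743 1.668 1.661 1.66  1.66  1.662 1.662 1.669 1.682 1.732]
 [1.716 1.685 1.672 1.68  1.663 1.663 1.669 1.672 1.72  1.714]
 [1.593 1.682 1.682 1.683 1.674 1.683 1.676 1.688 1.701 1.699]]
```

```bash
python3 -m pendant '[[[-0.14,-0.026,0.302,0,0,0,-1],[-0.14,0,0.302,0,0,0,-1],[-0.063,0,0.136,0,0,0,-1],[-0.042,0,0.091,0,0,0,-1],[-0.042,0,0.091,0,0,0,-1],[0,0,0,0,0,0,-1],[0,0,0,0,0,0,-1],[0,0,0,0,0,0,-1]]]'
python3 tube.py .064 -2.9
```

```text
time_s: 43.0
tcp_pos: [0.5243, -0.2539, 0.1658]
eef_rot: [-179.9, -24.9, -3.0]
contact_force: [1.1, -0.8, -1.5]
gripper_width: 0.018
gripper_force: 55.0
43.0 [ -8.1   5.7 -33.9  -5.2 -25.7  99.4] tip [ 0.5253 -0.2538  0.0692] axis [ 8.e-04 -7.e-04  1.e+00] F [ 1.1 -0.8 -1.5] M [-0.    1.76 -0.  ]
target [ 0.5245 -0.2539  0.1607] [-179.98  -24.94   -2.91] turn u [-0.006  0.011 -0.01 ] shift now [-0.097  0.002  0.24 ] shift after turn [-0.097  0.002  0.24 ]
```

```bash
python3 -m pendant '[[[-0.03,0,0.07,0,0,0,-1],[-0.03,0,0.07,0,0,0,-1],[-0.03,0,0.07,0,0,0,-1],[-0.03,0,0.07,0,0,0,-1],[-0.03,0,0.07,0,0,0,-1],[0,0,0,0,0,0,-1],[0,0,0,0,0,0,-1],[0,0,0,0,0,0,-1]]]'
python3 tube.py .05 -2.9
```

```text
time_s: 43.8
tcp_pos: [0.5245, -0.254, 0.1581]
eef_rot: [-179.9, -24.9, -3.0]
contact_force: [1.9, -2.9, -2.9]
gripper_width: 0.0175
gripper_force: 55.0
43.8 [ -8.2   6.3 -34.4  -5.4 -24.6  99.6] tip [ 0.5255 -0.2539  0.0614] axis [ 8.e-04 -7.e-04  1.e+00] F [ 1.9 -2.9 -2.9] M [-0.79  1.17 -0.31]
target [ 0.5245 -0.2539  0.1467] [-179.98  -24.94   -2.91] turn u [-0.004  0.011 -0.011] shift now [-0.241 -0.002  0.519] shift after turn [-0.241 -0.002  0.519]
```

```bash
python3 -m pendant '[[[0.014,0.03,0.006,0,0,0,-1],[-0.042,0,0.091,0,0,0,-1],[-0.042,0,0.091,0,0,0,-1],[-0.042,0,0.091,0,0,0,-1],[-0.042,0,0.091,0,0,0,-1],[-0.042,0,0.091,0,0,0,-1],[0,0,0,0,0,0,-1],[0,0,0,0,0,0,-1]]]'
python3 tube.py .04 -2.9
```

```text
time_s: 44.6
tcp_pos: [0.5246, -0.2545, 0.1478]
eef_rot: [-179.9, -24.9, -3.0]
contact_force: [1.4, -0.3, -2.1]
gripper_width: 0.0176
gripper_force: 55.0
44.6 [ -8.2   7.2 -34.8  -5.8 -23.3 100.1] tip [ 0.5255 -0.2544  0.0511] axis [ 1.5e-03 -9.0e-04  1.0e+00] F [ 1.4 -0.3 -2.1] M [-0.43  1.45 -0.13]
target [ 0.5245 -0.2539  0.1367] [-179.98  -24.94   -2.91] turn u [-0.007  0.021 -0.012] shift now [-0.238 -0.026  0.504] shift after turn [-0.238 -0.026  0.503]
```

```bash
python3 -m pendant '[[[0.007,0.01,0.003,0,0.02,0,-1],[-0.042,0,0.091,0,0,0,-1],[-0.042,0,0.091,0,0,0,-1],[-0.042,0,0.091,0,0,0,-1],[-0.042,0,0.091,0,0,0,-1],[-0.042,0,0.091,0,0,0,-1],[-0.042,0,0.091,0,0,0,-1],[0,0,0,0,0,0,-1]]]'
python3 tube.py .03 -2.9
```

```text
time_s: 45.4
tcp_pos: [0.5247, -0.2546, 0.1356]
eef_rot: [-179.9, -24.9, -3.0]
contact_force: [0.1, 0.1, -1.5]
gripper_width: 0.0177
gripper_force: 55.0
45.4 [ -8.3   8.2 -35.5  -6.3 -21.6 100.7] tip [ 0.5257 -0.2545  0.0389] axis [ 3.e-04 -9.e-04  1.e+00] F [ 0.1  0.1 -1.5] M [-0.    1.76 -0.01]
target [ 0.5245 -0.2539  0.1267] [-179.98  -24.94   -2.91] turn u [-0.008  0.005 -0.012] shift now [-0.196 -0.033  0.401] shift after turn [-0.196 -0.033  0.4  ]
```

```bash
python3 -m pendant '[[[-0.042,0,0.091,0,0,0,-1],[-0.042,0,0.091,0,0,0,-1],[-0.042,0,0.091,0,0,0,-1],[-0.042,0,0.091,0,0,0,-1],[-0.042,0,0.091,0,0,0,-1],[-0.042,0,0.091,0,0,0,-1],[-0.042,0,0.091,0,0,0,-1],[0,0,0,0,0,0,-1]]]'
python3 tube.py .012 -2.9
python3 -m pendant '[[[-0.042,0,0.091,0,0,0,-1],[-0.042,0,0.091,0,0,0,-1],[-0.042,0,0.091,0,0,0,-1],[-0.03,0,0.06,0,0,0,-1],[-0.02,0,0.045,0,0,0,-1],[0,0,0,0,0,0,-1],[0,0,0,0,0,0,-1],[0,0,0,0,0,0,-1]]]'
python3 tube.py .012 -2.9
```

```text
time_s: 46.2
tcp_pos: [0.5247, -0.2546, 0.1216]
eef_rot: [-179.9, -24.9, -3.0]
contact_force: [-0.0, 0.3, -1.4]
gripper_width: 0.0177
gripper_force: 55.0
46.2 [ -8.3   9.5 -36.2  -7.  -19.7 101.4] tip [ 0.5258 -0.2545  0.0249] axis [ 2.e-04 -9.e-04  1.e+00] F [-0.   0.3 -1.4] M [0.   1.72 0.02]
target [ 0.5245 -0.2539  0.1087] [-179.98  -24.94   -2.91] turn u [-0.008  0.004 -0.013] shift now [-0.282 -0.033  0.581] shift after turn [-0.282 -0.034  0.581]
time_s: 47.0
tcp_pos: [0.525, -0.2546, 0.1137]
eef_rot: [-179.9, -25.0, -3.0]
contact_force: [0.0, 0.1, -1.7]
gripper_width: 0.0178
gripper_force: 55.0
47.0 [ -8.4  10.2 -36.5  -7.4 -18.6 101.9] tip [ 0.5261 -0.2546  0.0171] axis [-5.e-04 -7.e-04  1.e+00] F [ 0.   0.1 -1.7] M [-0.03  1.76  0.  ]
target [ 0.5245 -0.2539  0.1087] [-179.98  -24.94   -2.91] turn u [-0.006 -0.007 -0.011] shift now [-0.129 -0.034  0.219] shift after turn [-0.129 -0.035  0.219]
```

Tip 5 mm above the floor with no contact. I'll go slower from here.

```bash
python3 -m pendant '[[[-0.021,0,0.045,0,0,0,-1],[-0.021,0,0.045,0,0,0,-1],[-0.021,0,0.045,0,0,0,-1],[-0.021,0,0.045,0,0,0,-1],[0,0,0,0,0,0,-1],[0,0,0,0,0,0,-1],[0,0,0,0,0,0,-1],[0,0,0,0,0,0,-1]]]'
python3 tube.py .012 -2.9
python3 -m pendant '[[[-0.021,0,0.045,0,0,0,-1],[0,0,0,0,0,0,-1],[0,0,0,0,0,0,-1],[0,0,0,0,0,0,-1],[0,0,0,0,0,0,-1],[0,0,0,0,0,0,-1],[0,0,0,0,0,0,-1],[0,0,0,0,0,0,-1]]]'
python3 tube.py .012 -2.9
```

```text
time_s: 47.8
tcp_pos: [0.5249, -0.2546, 0.1097]
eef_rot: [-179.9, -25.0, -3.0]
contact_force: [-0.2, 0.0, -0.7]
gripper_width: 0.0177
gripper_force: 55.0
47.8 [ -8.4  10.6 -36.6  -7.6 -18.  102.1] tip [ 0.526  -0.2545  0.013 ] axis [-4.e-04 -7.e-04  1.e+00] F [-0.2  0.  -0.7] M [0.02 1.76 0.01]
target [ 0.5245 -0.2539  0.1087] [-179.98  -24.94   -2.91] turn u [-0.006 -0.006 -0.01 ] shift now [-0.041 -0.035  0.038] shift after turn [-0.041 -0.035  0.038]
time_s: 48.6
tcp_pos: [0.525, -0.2547, 0.1087]
eef_rot: [-179.9, -25.0, -3.0]
contact_force: [0.4, -0.4, -1.0]
gripper_width: 0.0179
gripper_force: 55.0
48.6 [ -8.4  10.7 -36.7  -7.7 -17.9 102.2] tip [ 0.5261 -0.2546  0.0121] axis [-5.e-04 -7.e-04  1.e+00] F [ 0.4 -0.4 -1. ] M [-0.07  1.55 -0.03]
target [ 0.5245 -0.2539  0.1087] [-179.98  -24.94   -2.91] turn u [-0.006 -0.007 -0.011] shift now [-0.023 -0.036 -0.007] shift after turn [-0.023 -0.036 -0.007]
```

```bash
python3 -m pendant '[[[-0.012,0,0.027,0,0,0,-1],[0,0,0,0,0,0,-1],[0,0,0,0,0,0,-1],[-0.012,0,0.027,0,0,0,-1],[0,0,0,0,0,0,-1],[0,0,0,0,0,0,-1],[0,0,0,0,0,0,-1],[0,0,0,0,0,0,-1]]]'
python3 tube.py .012 -2.9
```

```text
time_s: 49.4
tcp_pos: [0.5255, -0.2548, 0.1087]
eef_rot: [-180.0, -25.1, -2.9]
contact_force: [-4.8, 1.1, 10.3]
gripper_width: 0.0174
gripper_force: 55.0
49.4 [ -8.4  10.7 -36.7  -7.7 -17.8 102.3] tip [ 0.5267 -0.2547  0.012 ] axis [-2.2e-03 -2.0e-04  1.0e+00] F [-4.8  1.1 10.3] M [0.52 1.77 0.17]
target [ 0.5245 -0.2539  0.1087] [-179.98  -24.94   -2.91] turn u [-0.003 -0.032 -0.005] shift now [-0.044 -0.04  -0.02 ] shift after turn [-0.044 -0.04  -0.02 ]
```

Floor contact: 10 N upward at tip height 12.0 mm. I'll ease the push, let go and back away.

```bash
python3 -m pendant '[[[0.01,0,-0.02,0,0,0,-1],[0,0,0,0,0,0,-1],[0,0,0,0,0,0,0],[0,0,0,0,0,0,0],[0,0,0,0,0,0,0],[0,0,0,0,0,0,0],[0,0,-0.3,0,0,0,0],[0,0,-0.6,0,0,0,0]]]'
python3 -m pendant '[[[0,0,-1,0,0,0,0],[0,0,-1,0,0,0,0],[0,0,-1,0,0,0,0],[0,0,-1,0,0,0,0],[0,0,-1,0,0,0,0],[0,0,-1,0,0,0,0],[0,0,-0.5,0,0,0,0],[0,0,0,0,0,0,0]]]'
python3 - <<'E'
import sys;sys.path.insert(0,'.')
from h import *
from plant import r,vision
s=r.get_state();print(s["time_s"],s["contact_force"].round(1))
c=vision.capture("wrist");c.update(pos=s["tcp_pos"],rot=s["eef_rot"]);W0=[]
for c in (wcam(c),vision.capture("side"),vision.capture("top")):
    K=c["camera_matrix"];D=c["depth"];v,u=np.nonzero(D>.1);q=D[v,u]
    X=np.c_[(u-K[0,2])/K[0,0]*q,-(v-K[1,2])/K[1,1]*q,-q];E=c["extrinsics"];W=(X-E[:3,3])@E[:3,:3]
    m=(np.hypot(W[:,0]-.5256,W[:,1]+.2539)<.014)&(W[:,2]>.08)&(W[:,2]<.2)
    if m.sum(): print("gauge pts",m.sum(),"max z",np.percentile(W[m,2],[50,90,98]).round(4),"xy of top",np.median(W[m&(W[:,2]>.13)],0).round(4))
    m=(np.hypot(W[:,0]-.5275,W[:,1]+.3438)<.009);print("stopper",m.sum(),np.percentile(W[m,2],[50,90]).round(4) if m.sum() else "")
E
```

```text
time_s: 50.2
tcp_pos: [0.5167, -0.2542, 0.1238]
eef_rot: [-179.9, -24.8, -3.0]
contact_force: [0.1, 0.7, -0.3]
gripper_width: 0.0437
gripper_force: 0.0
time_s: 51.0
tcp_pos: [0.4626, -0.2518, 0.2443]
eef_rot: [-180.0, -25.2, -2.9]
contact_force: [0.5, 0.9, -0.0]
gripper_width: 0.044
gripper_force: 0.0
51.0 [ 0.5  0.9 -0. ]
gauge pts 540 max z [0.142  0.1432 0.1436] xy of top [ 0.5234 -0.2536  0.1423]
stopper 157 [0.0523 0.0534]
gauge pts 62 max z [0.1188 0.142  0.143 ] xy of top [ 0.5257 -0.2504  0.1405]
stopper 20 [0.0394 0.0534]
gauge pts 54 max z [0.138  0.1434 0.1444] xy of top [ 0.5263 -0.2524  0.1411]
stopper 21 [0.0507 0.0529]
```

The gauge head is at 142 mm, so it is home, and the stopper is seated with its knob top at 52 mm. The robot is clear of everything, so I'll hand the job in.

```bash
python3 -c "
from plant import r
print(r.close_job())"
```

```text
the job is handed in; nothing more can be done
None
```

The job is handed in at about 51 s: the stopper is seated in the pocket, and the gauge was rested in the V, retaken by its handle and stands fully home in the tube (head measured at 142 mm).

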